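# Clear the slab board: nest the dipping pans, knock the stop pegs flush

### The arm

A 6-joint arm with a two-finger parallel gripper is mounted at the origin on the work surface. World frame = base frame: x ahead of the robot, y to its left, z up, the work surface at z = 0. Lengths are in m, angles in rad, forces in N, time in s.
With the tool pointing down it reaches from about 0.375 to 0.975 m from the base axis. Payload 3.8 kg.
Tool frame: the origin (TCP) lies on the centre line of the jaws, within the pads' length; the fingertips stand 8 mm ahead of it and the grasp point (between the pads) lies 11 mm behind it; z points along the fingers, y is the line along which they close (so a half turn about z gives the same grasp; the last joint's range is limited). The gripper opens to 85 mm and grips with 20 to 120 N. Pads are 22 mm wide; open, the fingers measure 114 mm over their backs; the gripper's body (76 mm by 85 mm) begins 54 mm behind the grasp point. The pads swing forward as they close: fully open they stand 13 mm farther back than shut.
Start: joints at [1.112, 0.264, 1.604, -0, 1.274, -0.037], TCP at [0.276, 0.616, 0.239] pointing down, gripper open.
Joint ranges: [-2.63, 2.63], [-0.94, 2.18], [0.31, 2.57], [-1.31, 4.45], [0, 2.66], [-2.55, 2.55]. Speed limits (rad/s): [2.57, 2.57, 3.14, 3.14, 3.14, 3.14].

### API

Orientations are given as a rotation vector (axis times angle).
In Python, from bench import manip gives the robot as it stands.
- The arm moves only by the shell command python3 -m creep 'ROWS' [FORCE]. ROWS is JSON, a list that holds one entry, the list of rows, each a list of 7 numbers: the turn, a rotation vector about the tool's x, y, z in rad, then the shift along the tool's x, y, z in m, then the closure, from -1 (fully open) to 1 (shut). A call has 1 to 10 rows; each row is the pose to reach, as a shift and turn from the pose commanded when the call began, along the tool's axes at that moment; what a row does not reach only later rows make up. A row lasts 1/10 s, in which the tool goes at most 50 mm and 8.59 degrees, less where a joint would pass 70% of its speed; a pose out of reach is approached as far as the arm can. A call with a gripper value outside its range is refused whole. The fingers move at their own pace and stop on an object; FORCE is the grip in N (left out, the last holds). Time passes only in rows, so rows that repeat a pose let the fingers close. It gives the time, the measured TCP pose, the force, the opening and the grip force at its end, in the units of the state.
- manip.read_state(): the state, without advancing time (a new reading comes with each control period).
- manip.grab_frame(name): name is "side" or "top" or "wrist"; returns the picture (384x512x3 uint8, red, green, blue); there is no depth.
- manip.get_calibration(name): a dict with "K" (3x3 intrinsics, pixels), "R" (3x3) and "t" (3): a world point X has camera coordinates R X + t. Camera axes: x right, y down, z forward; pixel columns grow to the right and rows downward; lengths in m; the calibration is good to about 2 mm. A picture is of the moment at which its call begins: read the wrist's pose just before it. get_calibration takes no time and is no camera call; for the wrist camera it gives the pose at the moment of the call.
- manip.finish_job(): hands the job in; it is judged then, once.
Trained networks look in the newest picture that a camera, given by its name, has taken for a name from the list of things; names that differ only in an ending like _2 or _b are one class to them, and where a whole thing is asked for, a point or a joint stands for the part that bears it (a point fixed in the world has none). Each returns a list of dicts, best first, with "score" (0 to 1); they miss things now and then, are a little off and sometimes report something else, mostly with a low value. They report only what shows in the picture. A call takes as long as a camera call.
- manip.spot_in(name, camera): "rect" ([centre column, centre row, width, height] in pixels, round what is visible of it).
- manip.masks_of(name, camera): "region" (384x512 bool, what is visible of it) and "rect" ([centre column, centre row, width, height] in pixels, round what is visible of it).
- manip.pinpoint(name, camera): "location" ([column, row] in pixels: a listed point, or the origin of a listed thing).
The state is a dict: "clock": time; "joint_positions": joint angles; "dq": joint speeds; "effort": joint torques, N m; "eef_pos": TCP position; "eef_rot": TCP orientation; "ft_force": force on the tool from outside, world axes, zero at the start; "torque": the same for the moment, N m; "grip_width": finger opening in m; "grip_force": force on a finger pad.
Only numpy, scipy, OpenCV 4.12 (cv2) and the standard library are available. Lean on these libraries where they do the work, as an engineer would, in place of code of your own. Each camera call takes 0.05 s, during which the arm holds its last target. There are 200 camera calls.

### The job

Clear the board for rolling clay: first nest all the dipping pans in the biggest one, which stays in the square drain tray, each larger pan outside the smaller (so the smallest, left in there, must come out and go back in last), each sitting level and fully home, with the handles turned apart so that none lies over another. Then take the mallet and knock all three stop pegs down flush with the board, never touching them with the hand, and lay the mallet back with its head in its own tray. Leave the clay figure, the rolling pin and the clay block where they are.

Things in the scene. Friction and masses are not known exactly. Their poses are not given: they have to be found in the camera images.
- pan_a: The biggest pan, always present, standing in the drain tray: round aluminium pan with one straight black handle; outer radius 54 mm at the rim (3 mm less at the foot), 45 mm high, wall 3 mm, floor 6 mm. Origin: centre of its underside, z up, +x along the handle: a level bar 12 mm wide and 12 mm high from the rim to 105 mm from the axis, 42 to 54 mm above the underside. 0.5 kg. It stays there.
- pan_b: Second largest pan, on the board at first (may be absent): round aluminium pan with one straight black handle; outer radius 47 mm at the rim (3 mm less at the foot), 45 mm high, wall 3 mm, floor 6 mm. Origin: centre of its underside, z up, +x along the handle: a level bar 12 mm wide and 12 mm high from the rim to 105 mm from the axis, 42 to 54 mm above the underside. About 0.2 kg.
- pan_c: Third largest pan, on the board at first (may be absent): round aluminium pan with one straight black handle; outer radius 40 mm at the rim (3 mm less at the foot), 45 mm high, wall 3 mm, floor 6 mm. Origin: centre of its underside, z up, +x along the handle: a level bar 12 mm wide and 12 mm high from the rim to 105 mm from the axis, 42 to 54 mm above the underside. About 0.16 kg.
- pan_d: Fourth largest pan, on the board at first (may be absent): round aluminium pan with one straight black handle; outer radius 33 mm at the rim (3 mm less at the foot), 45 mm high, wall 3 mm, floor 6 mm. Origin: centre of its underside, z up, +x along the handle: a level bar 12 mm wide and 12 mm high from the rim to 105 mm from the axis, 42 to 54 mm above the underside. About 0.14 kg.
- pan_e: Smallest pan, always present, standing inside pan_a at first: round aluminium pan with one straight black handle; outer radius 26 mm at the rim (3 mm less at the foot), 45 mm high, wall 3 mm, floor 6 mm. Origin: centre of its underside, z up, +x along the handle: a level bar 12 mm wide and 12 mm high from the rim to 105 mm from the axis, 42 to 54 mm above the underside. About 0.12 kg.
- pan_a_tip (a point): Centre of the outer end of the handle of pan a, 105 mm from the pan's axis, 48 mm above its underside. A nested pan sits 6 mm higher than the pan it stands in, so its handle passes 3 mm or more over the rims below but not over another handle.
- pan_b_tip (a point): Centre of the outer end of the handle of pan b, 105 mm from the pan's axis, 48 mm above its underside. A nested pan sits 6 mm higher than the pan it stands in, so its handle passes 3 mm or more over the rims below but not over another handle.
- pan_c_tip (a point): Centre of the outer end of the handle of pan c, 105 mm from the pan's axis, 48 mm above its underside. A nested pan sits 6 mm higher than the pan it stands in, so its handle passes 3 mm or more over the rims below but not over another handle.
- pan_d_tip (a point): Centre of the outer end of the handle of pan d, 105 mm from the pan's axis, 48 mm above its underside. A nested pan sits 6 mm higher than the pan it stands in, so its handle passes 3 mm or more over the rims below but not over another handle.
- pan_e_tip (a point): Centre of the outer end of the handle of pan e, 105 mm from the pan's axis, 48 mm above its underside. A nested pan sits 6 mm higher than the pan it stands in, so its handle passes 3 mm or more over the rims below but not over another handle.
- drain_tray: Fixed square grey plastic tray, 132 mm square, lip 12 mm high and 5 mm thick, floor 5 mm thick; holds the biggest pan. Origin: centre of its underside, on the table. It stands to the left or to the right of the board.
- board: Fixed plywood rolling board, 340 (x) by 400 (y) mm, 24 mm thick. Origin: centre of its underside, on the table; x away from the robot.
- peg_1 (a joint): Stop peg 1 in the board, at x = +135, y = +120 mm in the board's frame: a wooden peg 22 mm across. Value: how far it has been driven down, m: 0 = top 21 mm above the board, 0.020 = fully home, top 1 mm above it (that is flush). It takes about 8 to 10 N to move and stays where it is driven.
- peg_2 (a joint): Stop peg 2, the same, at x = +135, y = 0 mm in the board's frame.
- peg_3 (a joint): Stop peg 3, the same, at x = +135, y = -120 mm in the board's frame.
- peg_1_top (a point): Centre of the top face of peg 1 (moves with it).
- peg_2_top (a point): Centre of the top face of peg 2 (moves with it).
- peg_3_top (a point): Centre of the top face of peg 3 (moves with it).
- mallet: Mallet with a black rubber block head, 46 (x) by 50 (y) by 76 (z) mm, and a level wooden handle 20 mm wide (y) and 18 mm high (z). Origin: centre of the head, on the handle's axis; +x along the handle, which ends 130 mm from the origin. It stands on a 46 x 50 mm striking face, z up. 0.36 kg, nearly all in the head; grip close to the head.
- mallet_tray: Fixed wooden tray for the mallet's head, 100 (x) by 110 (y) mm, lip 14 mm high and 5 mm thick, floor 5 mm thick. Origin: centre of its underside, on the table. On the other side of the board from the drain tray.
- figure: Clay figure 165 mm tall on a round base 100 mm across, to one side beyond the trays. Origin: centre of its underside. Leave alone.
- rolling_pin: Wooden rolling pin, 52 mm thick, lying on its notched rest beyond the board. Origin: its middle. Leave alone.
- clay_block: Block of clay 70 x 100 x 70 mm, to one side beyond the trays. Origin: centre of its underside. Leave alone.

How it is judged:
By the outcome, as a careful person would: the job done as asked, in the order asked, and still so for the second after the job is handed in, with the robot touching nothing.
Of pan_b, pan_c, pan_d only 2 to 3 are there at a start; the rules pass over those that are not, and their reading is None.
At some moment in a run one of pan_b, pan_c, pan_d may be knocked a few centimetres aside while the robot is not near it.
It also fails if it takes over 208 s, if anything falls off the work surface, if the arm or the gripper's body presses on something with over 40 N, if the wrist force passes 120 N, or if a joint passes its speed limit or range.

## Working session

There is one attempt and no reset: what is moved stays moved. The work goes in short steps, Python scripts to look and compute and a shell command to move; the robot and the scene stay as the last step left them, time stands still between calls to the robot, and variables do not carry over. Pictures are saved under pics/ and viewed, at most 14 in all, crops included, and the job is handed in when it is done.

```bash
mkdir -p pics; ls
cat > h.py <<'E'
import numpy as np, cv2
from bench import manip
from scipy.spatial.transform import Rotation as Rn
def snap(cam,fn=None):
    im=manip.grab_frame(cam)
    if fn: cv2.imwrite('pics/'+fn,im[:,:,::-1])
    return im
def cal(cam):
    c=manip.get_calibration(cam); return np.array(c['K']),np.array(c['R']),np.array(c['t'])
def ray(cam,uv,z,c=None):
    K,R,t=c or cal(cam)
    d=R.T@np.linalg.inv(K)@np.array([uv[0],uv[1],1.]); o=-R.T@t
    return o+d*(z-o[2])/d[2]
def proj(cam,X,c=None):
    K,R,t=c or cal(cam)
    p=K@(R@np.asarray(X)+t); return p[:2]/p[2]
def st():
    s=manip.read_state(); 
    print('t',round(s['clock'],2),'p',np.round(s['eef_pos'],4),'r',np.round(s['eef_rot'],3),'F',np.round(s['ft_force'],1),'w',round(s['grip_width'],4),'g',s['grip_force'])
    return s
E
python3 - <<'E'
from h import *
s=st()
a=snap('top');b=snap('side')
cv2.imwrite('pics/ts.png',np.vstack([a,b])[:,:,::-1][:, :])
cv2.imwrite('pics/top.png',cv2.resize(a[:,:,::-1],(800,600)))
cv2.imwrite('pics/side.png',cv2.resize(b[:,:,::-1],(800,600)))
for c in('top','side'):
    K,R,t=cal(c);print(c,K.tolist(),(-R.T@t).round(3),R.round(3).tolist())
for n in ['pan_a','pan_a_tip','drain_tray','board','mallet','mallet_tray','peg_1_top','figure','rolling_pin','clay_block']:
    print(n,[(np.round(d['location'],1).tolist(),round(d['score'],2)) for d in manip.pinpoint(n,'top')])
E
```

```text
pics
t 0.0 p [0.276  0.6152 0.2379] r [-6.580e-01 -3.071e+00  3.000e-03] F [ 0.2  0.  -0.2] w 0.0852 g 0.0
top [[369.02152977031557, 0.0, 257.40881163830585], [0.0, 369.02152977031557, 192.97769680360776], [0.0, 0.0, 1.0]] [ 0.494 -0.005  1.072] [[-0.012, -1.0, 0.02], [-0.998, 0.011, -0.064], [0.064, -0.021, -0.998]]
side [[377.62230367710873, 0.0, 256.639441766403], [0.0, 377.62230367710873, 188.29369086666708], [0.0, 0.0, 1.0]] [ 0.395 -0.949  0.835] [[0.983, -0.186, -0.001], [-0.117, -0.613, -0.781], [0.145, 0.768, -0.624]]
pan_a [([360.7, 223.0], 0.96), ([299.0, 204.8], 0.9), ([262.7, 201.8], 0.81), ([290.7, 155.4], 0.7), ([369.3, 222.5], 0.59)]
pan_a_tip [([389.4, 194.0], 0.76)]
drain_tray [([358.6, 221.6], 0.61)]
board [([145.0, 146.9], 0.25)]
mallet [([126.3, 233.3], 0.86), ([369.9, 223.2], 0.49)]
mallet_tray [([138.0, 226.6], 0.74)]
peg_1_top [([369.2, 221.9], 0.64), ([202.8, 152.1], 0.59), ([273.6, 163.2], 0.43)]
figure [([145.0, 147.4], 0.69)]
rolling_pin [([247.7, 107.9], 0.72)]
clay_block [([350.7, 144.0], 0.71)]
```

View pics/top.png

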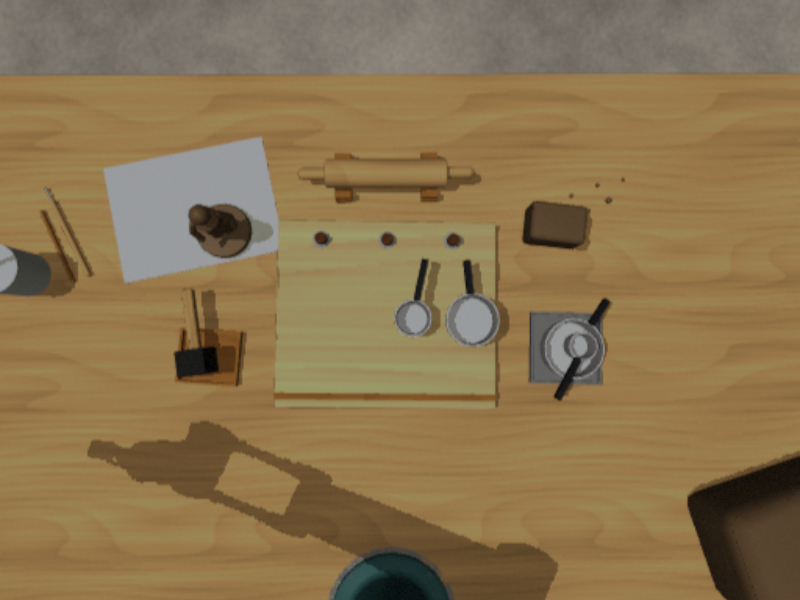

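View pics/side.png

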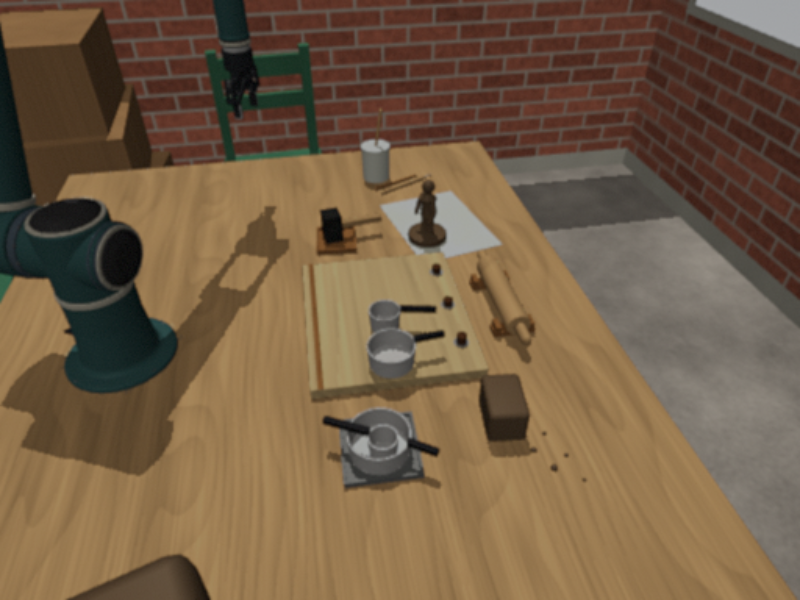

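```bash
cat >> h.py <<'E'
def plan(x,y,z,phi,flip=None):
    """rows numbers to bring TCP to x,y,z pointing down with tool x along phi or phi+180 deg"""
    s=manip.read_state(); R0=Rn.from_rotvec(s['eef_rot']); p0=np.array(s['eef_pos'])
    j1=np.degrees(np.arctan2(y,x)); best=None
    for k in (0,180):
        if flip is not None and k!=flip: continue
        a=phi+k; j6=(j1+90-a+180)%360-180
        if best is None or abs(j6-np.degrees(s['joint_positions'][5]))<best[0]: best=(abs(j6-np.degrees(s['joint_positions'][5])),a,j6)
    a=np.radians(best[1]); X=np.array([np.cos(a),np.sin(a),0]);Z=np.array([0,0,-1.])
    R1=Rn.from_matrix(np.c_[X,np.cross(Z,X),Z])
    tv=(R0.inv()*R1).as_rotvec(); sh=R0.inv().apply(np.array([x,y,z])-p0)
    n=max(np.linalg.norm(sh)/.05,np.degrees(np.linalg.norm(tv))/8.59)
    print('toolx',round(best[1],1),'j6',round(best[2]),'rows>=',round(n,1),'ROW',np.round(tv,4).tolist(),np.round(sh,4).tolist())
E
python3 - <<'E'
from h import *
s=st();K,R,t=cal('wrist');Rt=Rn.from_rotvec(s['eef_rot']).as_matrix()
print('cam in tool',(Rt.T@(-R.T@t-s['eef_pos'])).round(4),(R@Rt).round(3).tolist(),K[0,0])
P={'a':((574,348),(604,301),.05),'e':((578,345),(559,396),.056),'b':((472,320),(467,263),.069),'d':((413,318),(424,262),.069)}
for n,(c,tp,z) in P.items():
    C=ray('top',np.array(c)*.64-.18,z);T=ray('top',np.array(tp)*.64-.18,z+.003);v=T-C
    print(n,C.round(4),T.round(4),np.hypot(*v[:2]).round(4),np.degrees(np.arctan2(v[1],v[0])).round(1))
for n,uv,z in [('peg1',(321,238),.045),('peg2',(388,238),.045),('peg3',(454,239),.045),('malhead',(196,361),.081),('malend',(189,290),.05),('boardTL',(276,221),.024),('boardTR',(496,224),.024),('BL',(275,407),.024),('BR',(496,408),.024)]:
    print(n,ray('top',np.array(uv)*.64-.18,z).round(4))
plan(.52,-.16,.35,90)
E
```

```text
t 0.6 p [0.2763 0.6158 0.2393] r [-0.658 -3.072 -0.   ] F [ 0.4  0.2 -0.2] w 0.0853 g 0.0
cam in tool [ 0.086  -0.0005 -0.1352] [[-0.001, 1.0, -0.001], [-0.945, -0.001, -0.328], [-0.328, 0.001, 0.945]] 318.71905326772713
a [ 0.4739 -0.3306  0.05  ] [ 0.5569 -0.3861  0.053 ] 0.0998 -33.8
e [ 0.4793 -0.336   0.056 ] [ 0.3906 -0.2987  0.059 ] 0.0961 157.2
b [ 0.5252 -0.1471  0.069 ] [ 0.6249 -0.1399  0.072 ] 0.1 4.1
d [ 0.5299 -0.0442  0.069 ] [ 0.6274 -0.0647  0.072 ] 0.0996 -11.8
peg1 [0.6761 0.1179 0.045 ]
peg2 [ 0.675  -0.0022  0.045 ]
peg3 [ 0.6722 -0.121   0.045 ]
malhead [0.4606 0.3261 0.081 ]
malend [0.5845 0.35   0.05  ]
boardTL [0.7119 0.2025 0.024 ]
boardTR [ 0.7031 -0.2014  0.024 ]
BL [0.3748 0.2036 0.024 ]
BR [ 0.3672 -0.1938  0.024 ]
toolx 90 j6 -17 rows>= 16.4 ROW [0.0, -0.0, 1.149] [-0.5399, -0.6081, -0.1107]
```

Run:
```python
from h import *
st()
plan(.55,.1,.32,90,0)
```

```text
t 0.6 p [0.2763 0.6158 0.2393] r [-0.658 -3.072 -0.   ] F [ 0.4  0.2 -0.2] w 0.0853 g 0.0
toolx 90 j6 10 rows>= 11.8 ROW [0.0, -0.0, 1.149] [-0.4609, -0.3586, -0.0807]
```

```bash
R='x'; python3 -m creep '[[[0,0,1.149,-0.461,-0.3586,-0.0807,0],[0,0,1.149,-0.461,-0.3586,-0.0807,0],[0,0,1.149,-0.461,-0.3586,-0.0807,0],[0,0,1.149,-0.461,-0.3586,-0.0807,0],[0,0,1.149,-0.461,-0.3586,-0.0807,0],[0,0,1.149,-0.461,-0.3586,-0.0807,0],[0,0,1.149,-0.461,-0.3586,-0.0807,0],[0,0,1.149,-0.461,-0.3586,-0.0807,0],[0,0,1.149,-0.461,-0.3586,-0.0807,0],[0,0,1.149,-0.461,-0.3586,-0.0807,0]]]' 100
python3 - <<'E'
from h import *
st()
plan(.405,-.305,.25,157,180)
E
```

```text
clock: 1.6
eef_pos: [0.5091, 0.1765, 0.3084]
eef_rot: [2.221, 2.221, 0.002]
ft_force: [1.1, -0.4, 0.3]
grip_width: 0.0425
grip_force: 0.0
t 1.6 p [0.5091 0.1765 0.3084] r [2.221e+00 2.221e+00 2.000e-03] F [ 1.1 -0.4  0.3] w 0.0425 g 0.0
toolx 337 j6 76 rows>= 13.2 ROW [0.0002, -0.0012, 1.9722] [-0.4815, -0.1042, 0.0581]
```

```bash
python3 -m creep '[[[0,0,1.97,-0.48,-0.104,0.058,0],[0,0,1.97,-0.48,-0.104,0.058,0],[0,0,1.97,-0.48,-0.104,0.058,0],[0,0,1.97,-0.48,-0.104,0.058,0],[0,0,1.97,-0.48,-0.104,0.058,0],[0,0,1.97,-0.48,-0.104,0.058,0],[0,0,1.97,-0.48,-0.104,0.058,0],[0,0,1.97,-0.48,-0.104,0.058,0],[0,0,1.97,-0.48,-0.104,0.058,0],[0,0,1.97,-0.48,-0.104,0.058,0]]]' >/dev/null
python3 - <<'E'
from h import *
st()
plan(.405,-.305,.25,157,180)
E
```

```text
t 2.6 p [ 0.4036 -0.304   0.2499] r [3.139e+00 1.000e-01 1.000e-03] F [ 0.6 -0.7 -0.4] w 0.0429 g 0.0
toolx 337 j6 76 rows>= 3.1 ROW [0.0007, -0.001, 0.4652] [0.0013, 0.0011, -0.0001]
```

```bash
python3 -m creep '[[[0,0,0.466,0.001,0.001,0,0],[0,0,0.466,0.001,0.001,0,0],[0,0,0.466,0.001,0.001,0,0],[0,0,0.466,0.001,0.001,0,0],[0,0,0.466,0.001,0.001,0,0]]]' >/dev/null
python3 - <<'E'
from h import *
st()
c=cal('wrist');im=snap('wrist');cv2.imwrite('pics/w1.png',cv2.resize(im[:,:,::-1],(800,600)))
np.savez('w1.npz',K=c[0],R=c[1],t=c[2])
for n in ['pan_a','pan_a_tip']:
  for d in manip.masks_of(n,'wrist') if n=='pan_a' else manip.pinpoint(n,'wrist'):
    print(n,round(d['score'],2),np.round(d.get('rect',d.get('location')),1))
E
```

```text
t 3.1 p [ 0.4056 -0.3026  0.2498] r [ 3.081 -0.612  0.   ] F [0.1 0.2 0.5] w 0.0426 g 0.0
pan_a 0.8 [ 16.4 150.2  32.8  60.2]
pan_a 0.66 [258.8  71.8 109.9 143.7]
pan_a 0.6 [271.9 121.3  50.  128.2]
pan_a 0.55 [ 63.5  88.7 127.  144.3]
```

View pics/w1.png

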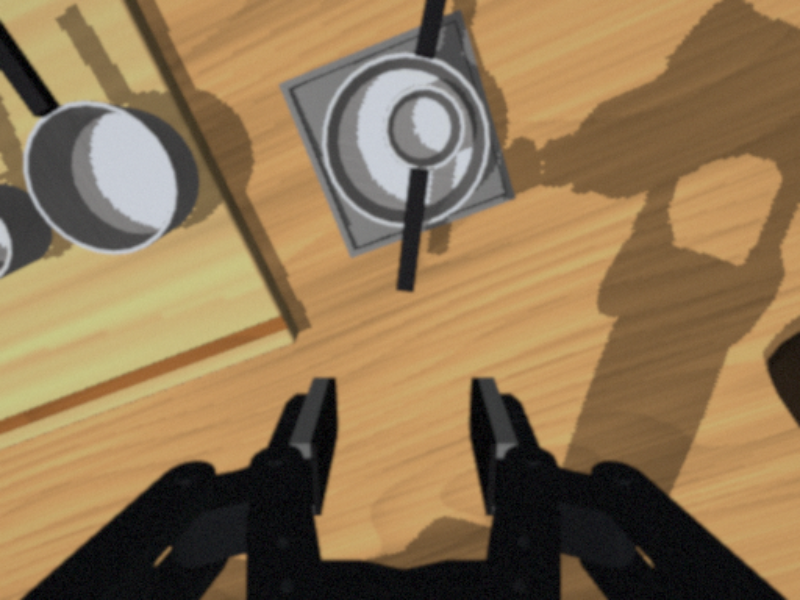

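```bash
cat >> h.py <<'E'
from scipy.optimize import minimize
def samp(g,c,P):
    K,R,t=c; q=(K@(R@P.T+t[:,None])); q=q[:2]/q[2]
    ok=(q[0]>1)&(q[0]<510)&(q[1]>1)&(q[1]<382)
    v=cv2.remap(g,q[0].astype(np.float32)[None],q[1].astype(np.float32)[None],cv2.INTER_LINEAR)[0]
    return np.where(ok,v,np.nan)
def ring(g,c,xy,z,r):
    th=np.radians(np.arange(0,360,4))
    f=lambda rr:samp(g,c,np.c_[xy[0]+rr*np.cos(th),xy[1]+rr*np.sin(th),np.full(len(th),z)])
    d=np.minimum(f(r-.0015)-f(r-.0055),f(r-.0015)-f(r+.003))
    return np.nanmean(np.clip(d,-20,60))
def bar(g,c,xy,z,r0,phi):
    u=np.array([np.cos(phi),np.sin(phi)]);n=np.array([-u[1],u[0]]);L=np.arange(r0,.103,.002)
    f=lambda w:samp(g,c,np.c_[xy+L[:,None]*u+w*n,np.full(len(L),z)])
    return np.nanmean(np.clip(np.minimum(f(.009),f(-.009))-np.maximum(f(.004),f(-.004)),-60,60))
def fitpan(im,c,xy0,phi0,zu,r,span=.012,r0=None,dphi=15):
    g=cv2.cvtColor(im,cv2.COLOR_RGB2GRAY).astype(np.float32)
    z=zu+.045; best=(-1e9,None)
    for st_ in (.003,.001,.0004):
        b0=np.array(xy0) if best[1] is None else best[1]; s_=span if st_==.003 else 3*st_
        for dx in np.arange(-s_,s_+1e-9,st_):
            for dy in np.arange(-s_,s_+1e-9,st_):
                v=ring(g,c,b0+[dx,dy],z,r)
                if v>best[0]: best=(v,b0+[dx,dy])
    xy=best[1]; ph=np.radians(np.arange(phi0-dphi,phi0+dphi,.5))
    hs=[bar(g,c,xy,zu+.054,(r0 or r+.004),p) for p in ph]; k=int(np.argmax(hs))
    return xy,float(np.degrees(ph[k])),best[0],hs[k]
E
python3 - <<'E'
from h import *
im=cv2.cvtColor(cv2.imread('pics/w1.png'),cv2.COLOR_BGR2RGB); im=cv2.resize(im,(512,384),interpolation=cv2.INTER_AREA)
d=np.load('w1.npz');c=(d['K'],d['R'],d['t'])
for n,xy,phi,zu,r in [('a',(.474,-.331),-34,.005,.054),('e',(.479,-.336),157,.011,.026),('b',(.525,-.147),4,.024,.047),('b?',(.525,-.147),4,.024,.040),]:
    f=fitpan(im,c,xy,phi,zu,r);print(n,f[0].round(4),round(f[1],1),round(f[2],1),round(f[3],1))
    if n=='e':
        u=np.array([np.cos(np.radians(f[1])),np.sin(np.radians(f[1]))]);T=f[0]+.082*u
        plan(T[0],T[1],.059+.05,f[1],180); plan(T[0],T[1],.059-.009,f[1],180)
E
```

```text
a [ 0.4704 -0.3306] -35.0 55.3 51.2
e [ 0.4756 -0.345 ] 151.5 15.4 56.7
toolx 331.5 j6 81 rows>= 2.8 ROW [0.0001, -0.0003, 0.1045] [-0.0007, 0.004, 0.1408]
toolx 331.5 j6 81 rows>= 4.0 ROW [0.0001, -0.0003, 0.1045] [-0.0007, 0.004, 0.1998]
b [ 0.524  -0.1466] 1.0 20.2 59.1
b? [ 0.5294 -0.1414] -4.5 9.9 33.4
```

```bash
cat >> h.py <<'E'
def overlay(im,c,items,fn,crop=None):
    o=cv2.resize(im[:,:,::-1],(1024,768)).copy(); th=np.radians(np.arange(0,361,6))
    for xy,phi,zu,r in items:
        q=np.array([proj('',[xy[0]+r*np.cos(t),xy[1]+r*np.sin(t),zu+.045],c) for t in th])*2
        cv2.polylines(o,[q.astype(np.int32)],True,(0,0,255),1)
        p=np.radians(phi);q=np.array([proj('',[xy[0]+L*np.cos(p),xy[1]+L*np.sin(p),zu+.054],c) for L in (0,.105)])*2
        cv2.polylines(o,[q.astype(np.int32)],False,(255,0,0),1)
    if crop: o=o[crop[1]:crop[3],crop[0]:crop[2]]
    else: o=cv2.resize(o,(800,600))
    cv2.imwrite('pics/'+fn,o)
E
python3 - <<'E'
from h import *
im=cv2.cvtColor(cv2.imread('pics/w1.png'),cv2.COLOR_BGR2RGB); im=cv2.resize(im,(512,384),interpolation=cv2.INTER_AREA)
d=np.load('w1.npz');c=(d['K'],d['R'],d['t'])
overlay(im,c,[((.4704,-.3306),-35,.005,.054),((.4756,-.345),151.5,.011,.026),((.524,-.1466),1,.024,.047)],'o1.png',(0,0,700,400))
E
```

```text
(no output)
```

View pics/o1.png

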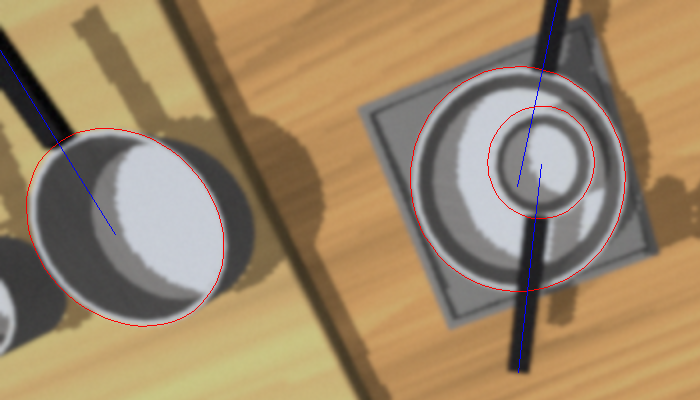

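```bash
python3 -m creep '[[[0,0,0.1045,-0.004,0.004,0.06,0],[0,0,0.1045,-0.004,0.004,0.1,0],[0,0,0.1045,-0.004,0.004,0.14,0],[0,0,0.1045,-0.004,0.004,0.17,0],[0,0,0.1045,-0.004,0.004,0.19,0],[0,0,0.1045,-0.004,0.004,0.2,0],[0,0,0.1045,-0.004,0.004,0.2,0],[0,0,0.1045,-0.004,0.004,0.2,1],[0,0,0.1045,-0.004,0.004,0.2,1],[0,0,0.1045,-0.004,0.004,0.2,1]]]' 100
python3 -m creep '[[[0,0,0,0,0,0,1],[0,0,0,0,0,0,1],[0,0,0,0,0,0,1]]]' 100
python3 -c "
from h import *
st()"
```

```text
clock: 4.25
eef_pos: [0.4015, -0.3056, 0.0514]
eef_rot: [3.043, -0.776, 0.005]
ft_force: [-0.2, -0.7, 2.2]
grip_width: 0.0097
grip_force: 97.7
clock: 4.55
eef_pos: [0.4012, -0.3054, 0.0508]
eef_rot: [3.043, -0.776, 0.003]
ft_force: [-1.0, 0.2, 5.1]
grip_width: 0.0098
grip_force: 98.2
t 4.55 p [ 0.4012 -0.3054  0.0508] r [ 3.043e+00 -7.760e-01  3.000e-03] F [-1.   0.2  5.1] w 0.0098 g 98.22100281715393
```

```bash
python3 -m creep '[[[0,0,0,0,0,-0.02,1],[0,0,0,0,0,-0.05,1],[0,0,0,0,0,-0.09,1],[0,0,0,0,0,-0.12,1],[0,0,0,0,0,-0.12,1]]]'
python3 - <<'E'
from h import *
st(); c=cal('wrist'); im=snap('wrist'); cv2.imwrite('pics/w2.png',im[:,:,::-1])
plan(.44,.061,.17,200,180)
plan(.44,.061,.065,200,180)
E
```

```text
clock: 5.05
eef_pos: [0.4027, -0.3068, 0.1744]
eef_rot: [3.04, -0.776, 0.012]
ft_force: [0.4, -0.4, -0.8]
grip_width: 0.0097
grip_force: 97.7
t 5.05 p [ 0.4027 -0.3068  0.1744] r [ 3.04  -0.776  0.012] F [ 0.4 -0.4 -0.8] w 0.0097 g 97.74927735328674
toolx 380 j6 78 rows>= 7.4 ROW [0.0027, -0.0035, -0.8488] [-0.1419, -0.3404, 0.0008]
toolx 380 j6 78 rows>= 7.7 ROW [0.0027, -0.0035, -0.8488] [-0.1423, -0.3405, 0.1058]
```

View pics/w2.png

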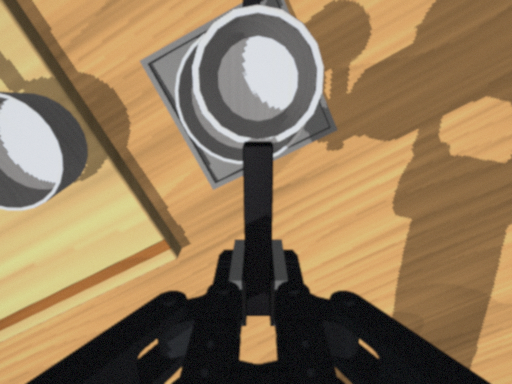

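```bash
python3 -m creep '[[[0,0,-0.849,-0.142,-0.34,0,1],[0,0,-0.849,-0.142,-0.34,0,1],[0,0,-0.849,-0.142,-0.34,0,1],[0,0,-0.849,-0.142,-0.34,0,1],[0,0,-0.849,-0.142,-0.34,0,1],[0,0,-0.849,-0.142,-0.34,0,1],[0,0,-0.849,-0.142,-0.34,0,1],[0,0,-0.849,-0.142,-0.34,0,1],[0,0,-0.849,-0.142,-0.34,0,1]]]'
python3 - <<'E'
from h import *
s=st(); 
plan(.44,.061,.065,200,180)
im=cv2.cvtColor(cv2.imread('pics/w2.png'),cv2.COLOR_BGR2RGB)
d=np.load('w1.npz')
E
```

```text
clock: 6.0
eef_pos: [0.4368, 0.064, 0.1674]
eef_rot: [-3.092, -0.553, 0.007]
ft_force: [-0.0, -0.5, -1.1]
grip_width: 0.0099
grip_force: 98.1
t 6.0 p [0.4368 0.064  0.1674] r [-3.092 -0.553  0.007] F [-0.  -0.5 -1.1] w 0.0099 g 98.11019539833069
toolx 380 j6 78 rows>= 2.0 ROW [-0.0016, 0.0041, 0.0048] [0.0023, 0.0041, 0.1024]
```

```bash
python3 -m creep '[[[0,0,0,0,0,0.04,1],[0,0,0,0,0,0.07,1],[0,0,0,0,0,0.09,1],[0,0,0,0,0,0.1,1],[0,0,0,0,0,0.1,1],[0,0,0,0,0,0.103,1],[0,0,0,0,0,0.103,1]]]'
```

```text
clock: 6.7
eef_pos: [0.4394, 0.0614, 0.0674]
eef_rot: [3.094, 0.545, 0.002]
ft_force: [-0.4, -0.1, -0.3]
grip_width: 0.0099
grip_force: 98.1
```

Commanded offset known: 2–3 mm more, then open and retreat upward.

```bash
python3 -m creep '[[[0,0,0,0,0,0.003,1],[0,0,0,0,0,0.003,1],[0,0,0,0,0,0.003,1]]]'
python3 -m creep '[[[0,0,0,0,0,0.003,0],[0,0,0,0,0,0.003,0],[0,0,0,0,0,0.003,0],[0,0,0,0,0,-0.05,0],[0,0,0,0,0,-0.1,0],[0,0,0,0,0,-0.14,0],[0,0,0,0,0,-0.17,0]]]'
python3 - <<'E'
from h import *
s=st()
b=(np.array([.524,-.1466]));u=np.array([1,0.02]);T=b+.085*u
plan(T[0],T[1],.25,1,180)
E
```

```text
clock: 7.0
eef_pos: [0.4398, 0.0618, 0.0646]
eef_rot: [3.093, 0.546, 0.004]
ft_force: [0.9, -0.5, 1.1]
grip_width: 0.0098
grip_force: 98.3
clock: 7.7
eef_pos: [0.4397, 0.0619, 0.2373]
eef_rot: [3.093, 0.546, 0.007]
ft_force: [0.6, 0.1, 0.9]
grip_width: 0.0427
grip_force: 0.0
t 7.7 p [0.4397 0.0619 0.2373] r [3.093 0.546 0.007] F [0.6 0.1 0.9] w 0.0427 g 0.0
toolx 181 j6 -104 rows>= 18.7 ROW [0.006, 0.0005, -2.8096] [0.0883, 0.2523, -0.012]
```

```bash
python3 -m creep '[[[0,0,-1.4,0.088,0.252,-0.012,0],[0,0,-1.4,0.088,0.252,-0.012,0],[0,0,-1.4,0.088,0.252,-0.012,0],[0,0,-1.4,0.088,0.252,-0.012,0],[0,0,-1.4,0.088,0.252,-0.012,0],[0,0,-1.4,0.088,0.252,-0.012,0],[0,0,-1.4,0.088,0.252,-0.012,0],[0,0,-1.4,0.088,0.252,-0.012,0],[0,0,-1.4,0.088,0.252,-0.012,0],[0,0,-1.4,0.088,0.252,-0.012,0]]]' >/dev/null
python3 -m creep '[[[0,0,-1.41,0,0,0,0],[0,0,-1.41,0,0,0,0],[0,0,-1.41,0,0,0,0],[0,0,-1.41,0,0,0,0],[0,0,-1.41,0,0,0,0],[0,0,-1.41,0,0,0,0],[0,0,-1.41,0,0,0,0],[0,0,-1.41,0,0,0,0],[0,0,-1.41,0,0,0,0],[0,0,-1.41,0,0,0,0]]]' >/dev/null
python3 - <<'E'
from h import *
s=st(); c=cal('wrist'); im=snap('wrist')
I=[]
for n,xy,phi,zu,r in [('b',(.524,-.1466),1,.024,.047),('d',(.53,-.045),-12,.024,.033),('c?',(.53,-.045),-12,.024,.04),('e',(.52,.09),200,.024,.026)]:
    f=fitpan(im,c,xy,phi,zu,r);print(n,f[0].round(4),round(f[1],1),round(f[2],1),round(f[3],1));I.append((f[0],f[1],zu,r))
overlay(im,c,I[:2]+I[3:],'o2.png')
f=I[0];p=np.radians(f[1]);T=f[0]+.085*np.array([np.cos(p),np.sin(p)]);plan(T[0],T[1],.0635,f[1],180)
E
```

```text
t 9.7 p [ 0.6073 -0.1448  0.2453] r [ 0.035 -3.141 -0.   ] F [ 1.3  0.3 -0.2] w 0.0427 g 0.0
b [ 0.5234 -0.148 ] 4.5 34.0 60.0
d [ 0.5354 -0.0374] -7.5 -2.6 22.9
c? [ 0.542 -0.042] -5.0 -2.5 10.9
e [0.5176 0.092 ] 185.0 47.7 nan
toolx 184.5 j6 -108 rows>= 3.6 ROW [0.0003, -0.0008, -0.0558] [-0.001, 0.0034, 0.1818]h.py:48: RuntimeWarning: Mean of empty slice
  return np.nanmean(np.clip(np.minimum(f(.009),f(-.009))-np.maximum(f(.004),f(-.004)),-60,60))
```

View pics/o2.png

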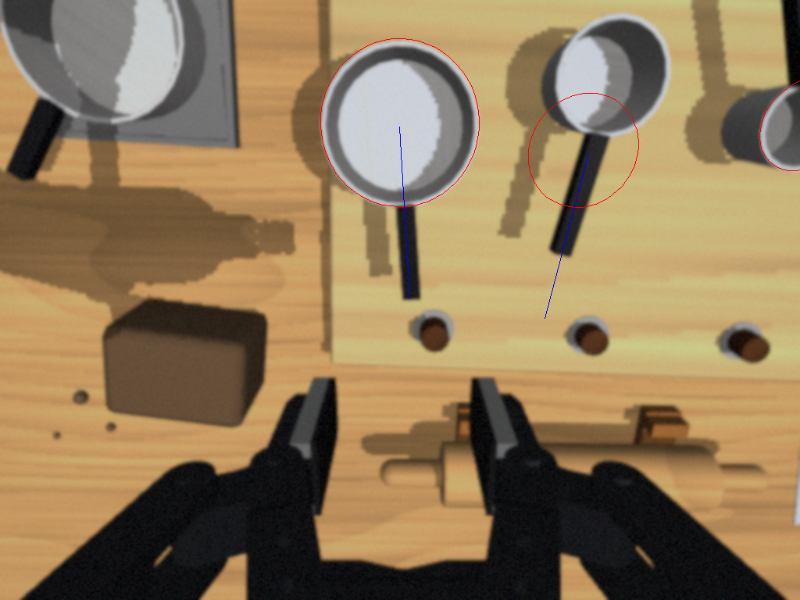

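```bash
python3 -m creep '[[[0,0,-0.056,-0.001,0.003,0.05,0],[0,0,-0.056,-0.001,0.003,0.09,0],[0,0,-0.056,-0.001,0.003,0.13,0],[0,0,-0.056,-0.001,0.003,0.16,0],[0,0,-0.056,-0.001,0.003,0.175,0],[0,0,-0.056,-0.001,0.003,0.181,0],[0,0,-0.056,-0.001,0.003,0.181,0],[0,0,-0.056,-0.001,0.003,0.181,1],[0,0,-0.056,-0.001,0.003,0.181,1],[0,0,-0.056,-0.001,0.003,0.181,1]]]' 100
python3 -m creep '[[[0,0,0,0,0,0,1],[0,0,0,0,0,0,1],[0,0,0,0,0,0,1]]]' 115
python3 -m creep '[[[0,0,0,0,0,-0.02,1],[0,0,0,0,0,-0.05,1],[0,0,0,0,0,-0.09,1],[0,0,0,0,0,-0.12,1],[0,0,0,0,0,-0.12,1],[0,0,0,0,0,-0.12,1]]]'
python3 - <<'E'
from h import *
s=st(); c=cal('wrist'); im=snap('wrist')
zu=s['eef_pos'][2]-.0395
a=Rn.from_rotvec(s['eef_rot']).as_matrix()[:,0]; phi=np.degrees(np.arctan2(-a[1],-a[0]))
f=fitpan(im,c,np.array(s['eef_pos'][:2])+.085*a[:2],phi,zu,.047,r0=.052,dphi=8)
L=Rn.from_rotvec(s['eef_rot']).inv().apply(np.r_[f[0],zu]-s['eef_pos']);print('pan in tool',L.round(4),f[1]-phi,f[2:])
overlay(im,c,[(f[0],f[1],zu,.047)],'o3.png')
C=np.array([.4704,-.3306]);phi=255;p=np.radians(phi);T=C+L[0]*np.array([np.cos(p),np.sin(p)])*1
T=C-L[0]*-1*np.array([np.cos(p),np.sin(p)])
plan(T[0],T[1],.19,phi,180)
E
```

```text
clock: 10.75
eef_pos: [0.6103, -0.1424, 0.0671]
eef_rot: [-0.115, 3.135, -0.002]
ft_force: [1.1, 1.1, 3.5]
grip_width: 0.0094
grip_force: 97.9
clock: 11.05
eef_pos: [0.6105, -0.1423, 0.067]
eef_rot: [-0.116, 3.135, -0.002]
ft_force: [0.5, -0.1, 8.1]
grip_width: 0.0093
grip_force: 116.1
clock: 11.65
eef_pos: [0.6086, -0.142, 0.1851]
eef_rot: [-0.116, 3.138, -0.001]
ft_force: [0.8, 0.0, -2.0]
grip_width: 0.0091
grip_force: 115.2
t 11.65 p [ 0.6086 -0.142   0.1851] r [-1.160e-01  3.138e+00 -1.000e-03] F [ 0.8  0.  -2. ] w 0.0091 g 115.21893382072449
pan in tool [0.0886 0.0009 0.0394] 0.0 (np.float32(28.792374), np.float32(38.149414))
toolx 435 j6 -28 rows>= 12.7 ROW [-0.0013, -0.0018, 1.9062] [0.1798, -0.262, -0.0064]
```

View pics/o3.png

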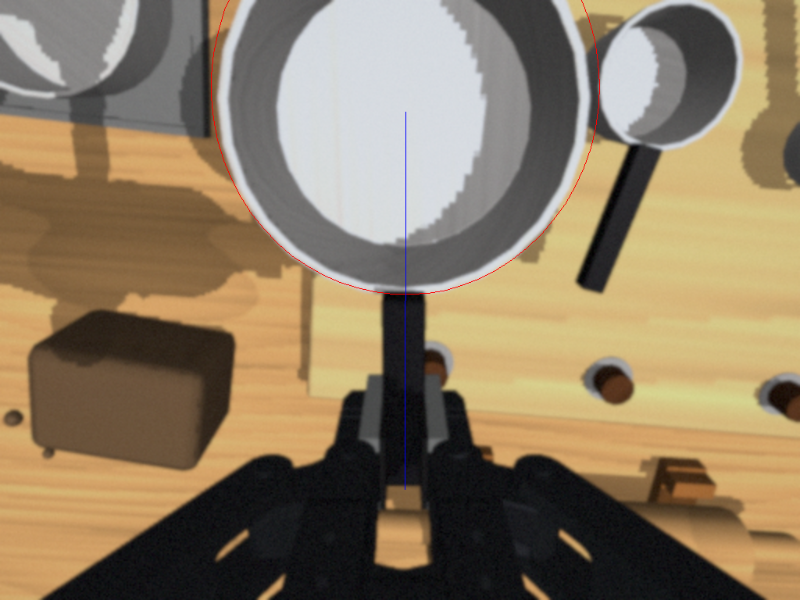

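```bash
cat >> h.py <<'E'
def heldfit(im,c,s,r,offs=(.0395,.043,.046,.049,.052),tilts=(0,2,4)):
    """fit held pan in tool frame: L along tool x, z offset of underside, tilt"""
    g=cv2.cvtColor(im,cv2.COLOR_RGB2GRAY).astype(np.float32); Rt=Rn.from_rotvec(s['eef_rot']).as_matrix();p=np.array(s['eef_pos'])
    th=np.radians(np.arange(0,360,4)); best=(-9,)
    for L in np.arange(.078,.094,.001):
      for y in (-.002,-.001,0,.001,.002):
        for o in offs:
          for tl in tilts:
            a=np.radians(tl)  # pan droops: rotate about tool y at grip
            def f(rr):
                X=np.c_[L+rr*np.cos(th),y+rr*np.sin(th),np.full(len(th),o-.045)]
                gz=-.011; x=X[:,0]*np.cos(a)-(X[:,2]-gz)*np.sin(a); z=X[:,0]*np.sin(a)+(X[:,2]-gz)*np.cos(a)+gz
                return samp(g,c,np.c_[x,X[:,1],z]@Rt.T+p)
            m=f(r-.0015);v=np.nanmean(np.clip(np.minimum(m-f(r-.0055),m-f(r+.003)),-20,60))
            if v>best[0]: best=(float(v),round(float(L),4),y,o,tl)
    return best
E
python3 - <<'E'
from h import *
s=st(); c=cal('wrist'); im=snap('wrist')
for tl in (0,1.5,3,5,7): print(heldfit(im,c,s,.047,tilts=(tl,)))
E
```

```text
t 11.7 p [ 0.6075 -0.1417  0.1834] r [ 1.160e-01 -3.138e+00 -1.000e-03] F [-0.8 -1.1 -2.3] w 0.0094 g 115.20209312438965
(43.79905319213867, 0.086, 0, 0.046, 0)
(45.690269470214844, 0.087, 0, 0.043, 1.5)
(45.60324478149414, 0.088, 0, 0.0395, 3)
(36.501136779785156, 0.088, 0, 0.0395, 5)
(18.393972396850586, 0.088, -0.002, 0.0395, 7)
```

Run:
```python
from h import *
t0=cv2.resize(cv2.imread('pics/top.png')[:,:,::-1],(512,384),interpolation=cv2.INTER_AREA);t1=snap('top');c=cal('top')
cv2.imwrite('pics/t1.png',t1[:,:,::-1])
for im in (t0,t1):
    f=fitpan(im,c,(.4704,-.3306),-35,.005,.054);print(f[0].round(4),f[1:])
    f=fitpan(im,c,(.525,-.05),-12,.024,.033,span=.03,dphi=30);print('d',f[0].round(4),f[1:])
s=st();cw=cal('wrist');im=snap('wrist')
f=fitpan(im,cw,(.4704,-.3306),-35,.005,.054);print('wr a',f[0].round(4),f[1:])
f=fitpan(im,cw,(.525,-.01),-12,.024,.033,span=.04,dphi=30);print('wr d',f[0].round(4),f[1:])
C=np.array([.4704,-.3306]);phi=255;p=np.radians(phi);T=C+.0865*np.array([np.cos(p),np.sin(p)])
plan(T[0],T[1],.185,phi,180)
```

```text
[ 0.473  -0.3312] (-34.0, np.float32(8.553114), np.float32(42.62029))
d [ 0.5442 -0.0166] (0.0, np.float32(-0.4875868), np.float32(-0.3524207))
[ 0.472  -0.3312] (-33.5, np.float32(10.785362), np.float32(49.43784))
d [ 0.496  -0.0256] (-11.5, np.float32(9.27487), np.float32(60.0))
t 11.8 p [ 0.6068 -0.1415  0.182 ] r [ 1.160e-01 -3.135e+00 -2.000e-03] F [-0.2 -0.  -2.6] w 0.0091 g 115.18993735313416
wr a [ 0.47   -0.3336] (-50.0, np.float32(38.73885), np.float32(nan))
wr d [ 0.4934 -0.0254] (-13.0, np.float32(14.800731), np.float32(57.05575))
toolx 435 j6 -28 rows>= 12.7 ROW [-0.0031, -0.0044, 1.9062] [0.1785, -0.2602, -0.0026]h.py:48: RuntimeWarning: Mean of empty slice
  return np.nanmean(np.clip(np.minimum(f(.009),f(-.009))-np.maximum(f(.004),f(-.004)),-60,60))
```

```bash
python3 -m creep '[[[0,0,1.3,0.179,-0.2605,-0.0026,1],[0,0,1.3,0.179,-0.2605,-0.0026,1],[0,0,1.3,0.179,-0.2605,-0.0026,1],[0,0,1.3,0.179,-0.2605,-0.0026,1],[0,0,1.3,0.179,-0.2605,-0.0026,1],[0,0,1.3,0.179,-0.2605,-0.0026,1],[0,0,1.3,0.179,-0.2605,-0.0026,1],[0,0,1.3,0.179,-0.2605,-0.0026,1],[0,0,1.3,0.179,-0.2605,-0.0026,1],[0,0,1.3,0.179,-0.2605,-0.0026,1]]]' >/dev/null
python3 -m creep '[[[0,0,0.606,0,0,0,1],[0,0,0.606,0,0,0,1],[0,0,0.606,0,0,0,1],[0,0,0.606,0,0,0,1],[0,0,0.606,0,0,0,1],[0,0,0.606,0,0,0,1]]]' >/dev/null
python3 - <<'E'
from h import *
s=st();c=cal('wrist');im=snap('wrist');print(heldfit(im,c,s,.047,tilts=(0,1.5)))
C=np.array([.4705,-.3315]);phi=255;p=np.radians(phi);T=C+.0865*np.array([np.cos(p),np.sin(p)])
plan(T[0],T[1],.056,phi,180)
E
```

```text
t 13.45 p [ 0.449  -0.4144  0.1865] r [-2.486e+00 -1.918e+00  1.000e-03] F [-0.  -0.1 -2. ] w 0.0089 g 115.14301657676697
(50.734519958496094, 0.086, -0.001, 0.043, 0)
toolx 435 j6 -28 rows>= 2.6 ROW [-0.0011, -0.0004, 0.0048] [-0.0008, -0.0006, 0.1307]
```

```bash
python3 -m creep '[[[0,0,0.005,-0.001,0,0.04,1],[0,0,0.005,-0.001,0,0.07,1],[0,0,0.005,-0.001,0,0.09,1],[0,0,0.005,-0.001,0,0.1,1],[0,0,0.005,-0.001,0,0.11,1],[0,0,0.005,-0.001,0,0.115,1],[0,0,0.005,-0.001,0,0.12,1],[0,0,0.005,-0.001,0,0.122,1],[0,0,0.005,-0.001,0,0.122,1]]]'
```

```text
clock: 14.4
eef_pos: [0.4491, -0.4161, 0.0657]
eef_rot: [2.496, 1.907, 0.0]
ft_force: [0.8, -0.1, -2.3]
grip_width: 0.009
grip_force: 115.1
```

```bash
python3 -m creep '[[[0,0,0,0,0,0.003,1],[0,0,0,0,0,0.006,1],[0,0,0,0,0,0.009,1],[0,0,0,0,0,0.009,1]]]'
```

```text
clock: 14.8
eef_pos: [0.4486, -0.4155, 0.0557]
eef_rot: [-2.496, -1.906, 0.0]
ft_force: [0.5, 0.3, -2.1]
grip_width: 0.0091
grip_force: 115.1
```

```bash
python3 -m creep '[[[0,0,0,0,0,0.002,1],[0,0,0,0,0,0.003,1],[0,0,0,0,0,0.003,1]]]'
```

```text
clock: 15.1
eef_pos: [0.4491, -0.4163, 0.0541]
eef_rot: [2.496, 1.906, -0.0]
ft_force: [-1.4, 0.4, 3.4]
grip_width: 0.009
grip_force: 115.9
```

```bash
python3 -m creep '[[[0,0,0,0,0,0,0],[0,0,0,0,0,0,0],[0,0,0,0,0,0,0],[0,0,0,0,0,-0.03,0],[0,0,0,0,0,-0.08,0],[0,0,0,0,0,-0.13,0],[0,0,0,0,0,-0.17,0],[0,0,0,0,0,-0.17,0]]]'
python3 - <<'E'
from h import *
s=st();c=cal('wrist');im=snap('wrist')
fa=fitpan(im,c,(.4705,-.3315),-35,.005,.054);print('a',fa[0].round(4),fa[1:])
fb=fitpan(im,c,(.4705,-.3315),255,.011,.047,r0=.06);print('b',fb[0].round(4),fb[1:])
overlay(im,c,[(fa[0],fa[1],.005,.054),(fb[0],fb[1],.011,.047)],'o4.png')
u=np.array([np.cos(np.radians(-13)),np.sin(np.radians(-13))]);T=np.array([.4934,-.0254])+.085*u
plan(T[0],T[1],.25,-13,180)
E
```

```text
clock: 15.9
eef_pos: [0.4523, -0.4191, 0.232]
eef_rot: [2.486, 1.898, 0.003]
ft_force: [0.7, -0.6, 1.1]
grip_width: 0.0428
grip_force: 0.0
t 15.9 p [ 0.4523 -0.4191  0.232 ] r [2.486 1.898 0.003] F [ 0.7 -0.6  1.1] w 0.0428 g 0.0
a [ 0.4701 -0.3315] (-34.0, np.float32(39.10787), np.float32(56.570694))
b [ 0.4705 -0.3329] (254.5, np.float32(35.18024), np.float32(60.0))
toolx 167 j6 -81 rows>= 10.7 ROW [0.0026, 0.0097, -1.6103] [0.3929, 0.0227, -0.0233]
```

View pics/o4.png

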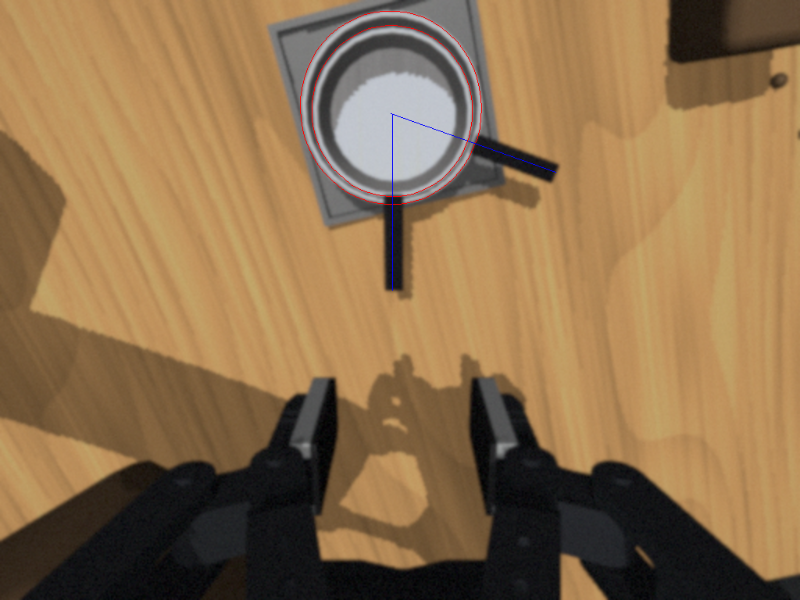

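```bash
python3 -m creep '[[[0,0,-1.4,0.393,0.023,-0.023,0],[0,0,-1.4,0.393,0.023,-0.023,0],[0,0,-1.4,0.393,0.023,-0.023,0],[0,0,-1.4,0.393,0.023,-0.023,0],[0,0,-1.4,0.393,0.023,-0.023,0],[0,0,-1.4,0.393,0.023,-0.023,0],[0,0,-1.4,0.393,0.023,-0.023,0],[0,0,-1.4,0.393,0.023,-0.023,0],[0,0,-1.4,0.393,0.023,-0.023,0],[0,0,-1.4,0.393,0.023,-0.023,0]]]' >/dev/null
python3 -m creep '[[[0,0,-0.21,0,0,0,0],[0,0,-0.21,0,0,0,0],[0,0,-0.21,0,0,0,0],[0,0,-0.21,0,0,0,0]]]'
python3 - <<'E'
from h import *
s=st();c=cal('wrist');im=snap('wrist');I=[]
for n,xy,phi,r in (('d',(.4934,-.0254),-13,.033),('e',(.5176,.092),200,.026)):
    f=fitpan(im,c,xy,phi,.024,r);print(n,f[0].round(4),f[1:]);I.append(f)
f=I[0];p=np.radians(f[1]);T=f[0]+.085*np.array([np.cos(p),np.sin(p)]);plan(T[0],T[1],.066,f[1],180)
E
```

```text
clock: 17.35
eef_pos: [0.5738, -0.0427, 0.2447]
eef_rot: [-0.358, -3.118, -0.0]
ft_force: [0.5, 0.9, -0.6]
grip_width: 0.0427
grip_force: 0.0
t 17.35 p [ 0.5738 -0.0427  0.2447] r [-0.358 -3.118 -0.   ] F [ 0.5  0.9 -0.6] w 0.0427 g 0.0
d [ 0.4934 -0.0258] (-11.5, np.float32(29.876106), np.float32(60.0))
e [0.5186 0.0924] (203.5, np.float32(8.65026), np.float32(59.76367))
toolx 168.5 j6 -83 rows>= 3.6 ROW [-0.0002, -0.002, -0.028] [-0.003, 0.0006, 0.1791]
```

```bash
python3 -m creep '[[[0,0,-0.028,-0.003,0.001,0.05,0],[0,0,-0.028,-0.003,0.001,0.09,0],[0,0,-0.028,-0.003,0.001,0.13,0],[0,0,-0.028,-0.003,0.001,0.16,0],[0,0,-0.028,-0.003,0.001,0.172,0],[0,0,-0.028,-0.003,0.001,0.178,0],[0,0,-0.028,-0.003,0.001,0.178,0],[0,0,-0.028,-0.003,0.001,0.178,1],[0,0,-0.028,-0.003,0.001,0.178,1],[0,0,-0.028,-0.003,0.001,0.178,1]]]' 115
python3 -m creep '[[[0,0,0,0,0,0,1],[0,0,0,0,0,0,1],[0,0,0,0,0,0,1]]]'
python3 -m creep '[[[0,0,0,0,0,-0.02,1],[0,0,0,0,0,-0.05,1],[0,0,0,0,0,-0.09,1],[0,0,0,0,0,-0.12,1],[0,0,0,0,0,-0.12,1],[0,0,0,0,0,-0.12,1]]]'
python3 - <<'E'
from h import *
s=st(); c=cal('wrist'); im=snap('wrist');h=heldfit(im,c,s,.033);print(h)
C=np.array([.4705,-.333]);phi=185;p=np.radians(phi);T=C+h[1]*np.array([np.cos(p),np.sin(p)])
plan(T[0],T[1],.2,phi,180)
E
```

```text
clock: 18.4
eef_pos: [0.5794, -0.0428, 0.0704]
eef_rot: [0.312, 3.122, -0.001]
ft_force: [0.6, -0.7, 4.0]
grip_width: 0.0091
grip_force: 113.7
clock: 18.7
eef_pos: [0.5796, -0.0429, 0.0701]
eef_rot: [0.312, 3.122, -0.0]
ft_force: [1.6, -1.1, 5.4]
grip_width: 0.0093
grip_force: 114.1
clock: 19.3
eef_pos: [0.5776, -0.0424, 0.1883]
eef_rot: [0.313, 3.125, 0.0]
ft_force: [-0.7, -0.1, -1.6]
grip_width: 0.0093
grip_force: 113.2
t 19.3 p [ 0.5776 -0.0424  0.1883] r [0.313 3.125 0.   ] F [-0.7 -0.1 -1.6] w 0.0093 g 113.20028901100159
(40.54435348510742, 0.089, 0, 0.0395, 4)
toolx 365 j6 43 rows>= 19.0 ROW [-0.0033, -0.0003, 2.855] [0.1319, -0.3311, -0.0128]
```

```bash
python3 -m creep '[[[0,0,1.4,0.132,-0.331,-0.013,1],[0,0,1.4,0.132,-0.331,-0.013,1],[0,0,1.4,0.132,-0.331,-0.013,1],[0,0,1.4,0.132,-0.331,-0.013,1],[0,0,1.4,0.132,-0.331,-0.013,1],[0,0,1.4,0.132,-0.331,-0.013,1],[0,0,1.4,0.132,-0.331,-0.013,1],[0,0,1.4,0.132,-0.331,-0.013,1],[0,0,1.4,0.132,-0.331,-0.013,1],[0,0,1.4,0.132,-0.331,-0.013,1]]]' >/dev/null
python3 -m creep '[[[0,0,1.455,0,0,0,1],[0,0,1.455,0,0,0,1],[0,0,1.455,0,0,0,1],[0,0,1.455,0,0,0,1],[0,0,1.455,0,0,0,1],[0,0,1.455,0,0,0,1],[0,0,1.455,0,0,0,1],[0,0,1.455,0,0,0,1],[0,0,1.455,0,0,0,1],[0,0,1.455,0,0,0,1]]]' >/dev/null
python3 -m creep '[[[0,0,0,0,0,0,1],[0,0,0,0,0,0,1]]]' >/dev/null
python3 - <<'E'
from h import *
s=st(); c=cal('wrist'); im=snap('wrist')
for tl in (0,1.5,3): h=heldfit(im,c,s,.033,tilts=(tl,));print(h)
f=fitpan(im,c,(.4705,-.332),-34,.005,.054);print('a',f[0].round(4),f[1:])
f=fitpan(im,c,(.4705,-.332),255,.011,.047);print('b',f[0].round(4),f[1:])
C=np.array([.4705,-.333]);phi=185;p=np.radians(phi);T=C+.0875*np.array([np.cos(p),np.sin(p)])
plan(T[0],T[1],.017+.046,phi,180)
cv2.imwrite('pics/o5.png',im[:,:,::-1])
E
```

```text
t 21.55 p [ 0.3818 -0.3398  0.1992] r [-3.135 -0.141  0.004] F [ 0.4  0.2 -1.2] w 0.0087 g 113.3105456829071
(52.251033782958984, 0.085, -0.001, 0.049, 0)
(51.521385192871094, 0.085, -0.001, 0.046, 1.5)
(52.95421600341797, 0.086, -0.001, 0.043, 3)
a [ 0.4715 -0.3434] (-35.0, np.float32(10.756987), np.float32(nan))
b [ 0.4765 -0.347 ] (247.50000000000003, np.float32(8.750088), np.float32(26.169434))
toolx 365 j6 43 rows>= 2.7 ROW [-0.0024, 0.0021, 0.0022] [0.0015, 0.001, 0.1367]h.py:48: RuntimeWarning: Mean of empty slice
  return np.nanmean(np.clip(np.minimum(f(.009),f(-.009))-np.maximum(f(.004),f(-.004)),-60,60))
```

View pics/o5.png

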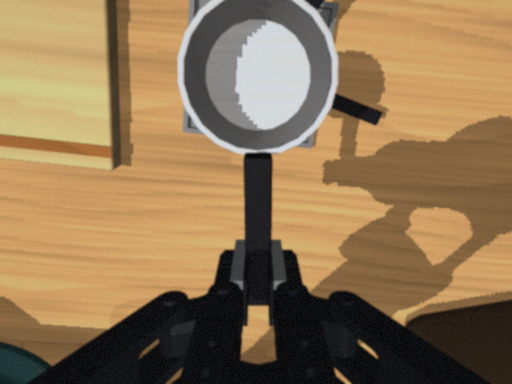

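```bash
python3 -m creep '[[[0,0,0,0.004,0.001,0.04,1],[0,0,0,0.004,0.001,0.07,1],[0,0,0,0.004,0.001,0.09,1],[0,0,0,0.004,0.001,0.105,1],[0,0,0,0.004,0.001,0.115,1],[0,0,0,0.004,0.001,0.122,1],[0,0,0,0.004,0.001,0.128,1],[0,0,0,0.004,0.001,0.13,1],[0,0,0,0.004,0.001,0.13,1]]]'
python3 -m creep '[[[0,0,0,0,0,0.002,1],[0,0,0,0,0,0.003,1],[0,0,0,0,0,0.003,1]]]'
```

```text
clock: 22.5
eef_pos: [0.3871, -0.3416, 0.0716]
eef_rot: [3.138, 0.137, 0.0]
ft_force: [-0.3, 0.0, -1.4]
grip_width: 0.0086
grip_force: 113.3
clock: 22.8
eef_pos: [0.387, -0.3415, 0.0685]
eef_rot: [3.138, 0.137, 0.0]
ft_force: [-0.5, -0.3, -1.6]
grip_width: 0.009
grip_force: 113.3
```

```bash
python3 -m creep '[[[0,0,0,0,0,0.002,1],[0,0,0,0,0,0.003,1],[0,0,0,0,0,0.003,1]]]'
```

```text
clock: 23.1
eef_pos: [0.3868, -0.3413, 0.0651]
eef_rot: [-3.138, -0.137, 0.0]
ft_force: [-0.3, 0.2, -2.3]
grip_width: 0.0088
grip_force: 113.3
```

```bash
python3 -m creep '[[[0,0,0,0,0,0.002,1],[0,0,0,0,0,0.003,1],[0,0,0,0,0,0.003,1]]]'
```

```text
clock: 23.4
eef_pos: [0.3868, -0.3418, 0.0632]
eef_rot: [3.138, 0.137, -0.001]
ft_force: [-3.7, 1.7, 5.6]
grip_width: 0.0089
grip_force: 114.3
```

```bash
python3 -m creep '[[[0,0,0,0,0,0,0],[0,0,0,0,0,0,0],[0,0,0,0,0,0,0],[0,0,0,0,0,-0.03,0],[0,0,0,0,0,-0.08,0],[0,0,0,0,0,-0.13,0],[0,0,0,0,0,-0.17,0],[0,0,0,0,0,-0.17,0]]]'
python3 - <<'E'
from h import *
s=st();c=cal('wrist');im=snap('wrist');I=[]
for n,phi,zu,r in (('a',-34,.005,.054),('b',255,.011,.047),('d',185,.017,.033)):
    f=fitpan(im,c,(.4705,-.333),phi,zu,r,r0=.06);print(n,f[0].round(4),f[1:]);I.append((f[0],f[1],zu,r))
overlay(im,c,I,'o6.png')
p=np.radians(200);T=np.array([.5186,.0924])+.085*np.array([np.cos(p),np.sin(p)]);plan(T[0],T[1],.25,200,180)
E
```

```text
clock: 24.2
eef_pos: [0.3903, -0.3446, 0.2401]
eef_rot: [3.129, 0.137, 0.015]
ft_force: [0.3, -0.7, -0.4]
grip_width: 0.0425
grip_force: 0.0
t 24.2 p [ 0.3903 -0.3446  0.2401] r [3.129 0.137 0.015] F [ 0.3 -0.7 -0.4] w 0.0425 g 0.0
a [ 0.4705 -0.3314] (-34.5, np.float32(37.649166), np.float32(54.969105))
b [ 0.4705 -0.3326] (254.5, np.float32(35.171387), np.float32(60.0))
d [ 0.4719 -0.333 ] (185.0, np.float32(57.211166), np.float32(60.0))
toolx 380 j6 78 rows>= 8.2 ROW [0.0071, -0.0048, -0.2617] [0.0851, -0.4007, -0.0155]
```

View pics/o6.png

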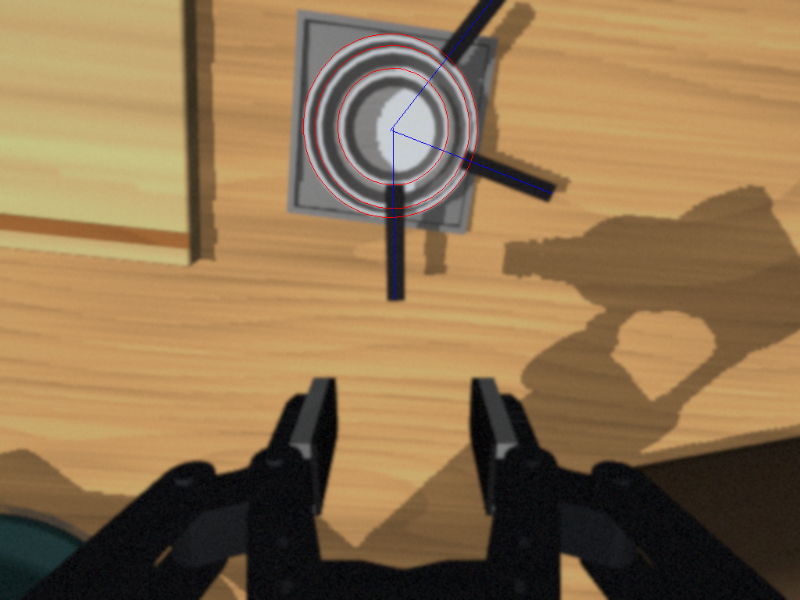

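```bash
python3 -m creep '[[[0,0,-0.262,0.085,-0.4,-0.0155,0],[0,0,-0.262,0.085,-0.4,-0.0155,0],[0,0,-0.262,0.085,-0.4,-0.0155,0],[0,0,-0.262,0.085,-0.4,-0.0155,0],[0,0,-0.262,0.085,-0.4,-0.0155,0],[0,0,-0.262,0.085,-0.4,-0.0155,0],[0,0,-0.262,0.085,-0.4,-0.0155,0],[0,0,-0.262,0.085,-0.4,-0.0155,0],[0,0,-0.262,0.085,-0.4,-0.0155,0],[0,0,-0.262,0.085,-0.4,-0.0155,0]]]'
python3 - <<'E'
from h import *
s=st();c=cal('wrist');im=snap('wrist')
f=fitpan(im,c,(.5186,.0924),200,.024,.026);print(f[0].round(4),f[1:])
p=np.radians(f[1]);T=f[0]+.085*np.array([np.cos(p),np.sin(p)]);plan(T[0],T[1],.066,f[1],180)
E
```

```text
clock: 25.25
eef_pos: [0.4358, 0.0658, 0.2462]
eef_rot: [3.093, 0.552, -0.005]
ft_force: [-1.2, -0.5, 0.5]
grip_width: 0.0426
grip_force: 0.0
t 25.25 p [0.4358 0.0658 0.2462] r [ 3.093  0.552 -0.005] F [-1.2 -0.5  0.5] w 0.0426 g 0.0
[0.5186 0.0914] (199.5, np.float32(27.945995), np.float32(60.0))
toolx 379.5 j6 79 rows>= 3.6 ROW [0.0, 0.0029, 0.0112] [0.0025, 0.0023, 0.1803]
```

```bash
python3 -m creep '[[[0,0,0.011,0.0025,0.002,0.05,0],[0,0,0.011,0.0025,0.002,0.09,0],[0,0,0.011,0.0025,0.002,0.13,0],[0,0,0.011,0.0025,0.002,0.16,0],[0,0,0.011,0.0025,0.002,0.173,0],[0,0,0.011,0.0025,0.002,0.18,0],[0,0,0.011,0.0025,0.002,0.18,0],[0,0,0.011,0.0025,0.002,0.18,1],[0,0,0.011,0.0025,0.002,0.18,1],[0,0,0.011,0.0025,0.002,0.18,1]]]' 115
python3 -m creep '[[[0,0,0,0,0,0,1],[0,0,0,0,0,0,1],[0,0,0,0,0,0,1]]]'
python3 -m creep '[[[0,0,0,0,0,-0.02,1],[0,0,0,0,0,-0.05,1],[0,0,0,0,0,-0.09,1],[0,0,0,0,0,-0.13,1],[0,0,0,0,0,-0.13,1],[0,0,0,0,0,-0.13,1]]]'
python3 - <<'E'
from h import *
s=st(); c=cal('wrist'); im=snap('wrist');h=heldfit(im,c,s,.026,tilts=(0,1.5));print(h)
C=np.array([.4719,-.333]);phi=115;p=np.radians(phi);T=C+h[1]*np.array([np.cos(p),np.sin(p)])
plan(T[0],T[1],.2,phi,180)
E
```

```text
clock: 26.3
eef_pos: [0.441, 0.0634, 0.0694]
eef_rot: [3.096, 0.529, 0.004]
ft_force: [-1.1, -1.6, 4.3]
grip_width: 0.0088
grip_force: 113.8
clock: 26.6
eef_pos: [0.4408, 0.0634, 0.0691]
eef_rot: [3.096, 0.529, 0.004]
ft_force: [-2.2, -1.8, 6.3]
grip_width: 0.0089
grip_force: 114.3
clock: 27.2
eef_pos: [0.4404, 0.0636, 0.1988]
eef_rot: [3.097, 0.529, 0.004]
ft_force: [-0.5, 0.2, -1.5]
grip_width: 0.0089
grip_force: 113.3
t 27.2 p [0.4404 0.0636 0.1988] r [3.097 0.529 0.004] F [-0.5  0.2 -1.5] w 0.0089 g 113.32913875579834
(29.222797393798828, 0.082, -0.001, 0.049, 0)
toolx 295 j6 124 rows>= 9.8 ROW [0.0004, 0.0009, 1.4731] [-0.1088, 0.3033, -0.0028]
```

```bash
python3 -m creep '[[[0,0,1.4,-0.109,0.303,-0.003,1],[0,0,1.4,-0.109,0.303,-0.003,1],[0,0,1.4,-0.109,0.303,-0.003,1],[0,0,1.4,-0.109,0.303,-0.003,1],[0,0,1.4,-0.109,0.303,-0.003,1],[0,0,1.4,-0.109,0.303,-0.003,1],[0,0,1.4,-0.109,0.303,-0.003,1],[0,0,1.4,-0.109,0.303,-0.003,1],[0,0,1.4,-0.109,0.303,-0.003,1],[0,0,1.4,-0.109,0.303,-0.003,1]]]' >/dev/null
python3 -m creep '[[[0,0,0.073,0,0,0,1],[0,0,0.073,0,0,0,1],[0,0,0.073,0,0,0,1],[0,0,0.073,0,0,0,1],[0,0,0.073,0,0,0,1]]]' >/dev/null
python3 - <<'E'
from h import *
s=st(); c=cal('wrist'); im=snap('wrist')
for tl in (0,1.5,3): h=heldfit(im,c,s,.026,tilts=(tl,),offs=(.043,.045,.047,.049));print(h)
s=manip.read_state();c=cal('wrist');im=snap('wrist');h=heldfit(im,c,s,.026,tilts=(0,),offs=(.045,.047,.049,.051));print(h)
o5=im;cv2.imwrite('pics/o7.png',im[:,:,::-1])
C=np.array([.4719,-.333]);phi=115;p=np.radians(phi);T=C+.0835*np.array([np.cos(p),np.sin(p)])
plan(T[0],T[1],.2,phi,180)
E
```

```text
t 28.75 p [ 0.4373 -0.2584  0.2004] r [-2.650e+00  1.687e+00  1.000e-03] F [-0.7 -0.  -0.7] w 0.009 g 113.36364269256592
(43.349510192871094, 0.083, 0.001, 0.047, 0)
(44.76956558227539, 0.083, 0.001, 0.047, 1.5)
(43.89128875732422, 0.083, 0.001, 0.045, 3)
(43.531673431396484, 0.082, 0.001, 0.051, 0)
toolx 295 j6 124 rows>= 0.0 ROW [0.0, 0.0001, 0.0002] [-0.0015, 0.0003, 0.0007]
```

View pics/o7.png

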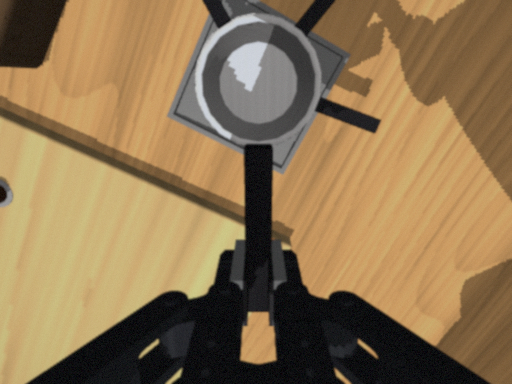

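```bash
python3 -m creep '[[[0,0,0,-0.001,0,0.04,1],[0,0,0,-0.001,0,0.07,1],[0,0,0,-0.001,0,0.09,1],[0,0,0,-0.001,0,0.1,1],[0,0,0,-0.001,0,0.105,1],[0,0,0,-0.001,0,0.108,1],[0,0,0,-0.001,0,0.108,1],[0,0,0,-0.001,0,0.108,1]]]'
```

```text
clock: 29.65
eef_pos: [0.4379, -0.2583, 0.094]
eef_rot: [2.649, -1.688, 0.003]
ft_force: [-0.0, -1.0, -0.9]
grip_width: 0.0086
grip_force: 113.4
```

```bash
python3 -m creep '[[[0,0,0,-0.001,0.001,0.004,1],[0,0,0,-0.001,0.001,0.008,1],[0,0,0,-0.001,0.001,0.012,1],[0,0,0,-0.001,0.001,0.016,1],[0,0,0,-0.001,0.001,0.02,1],[0,0,0,-0.001,0.001,0.02,1]]]'
python3 -m creep '[[[0,0,0,0,0,0.001,1],[0,0,0,0,0,0.002,1],[0,0,0,0,0,0.002,1]]]'
```

```text
clock: 30.25
eef_pos: [0.4352, -0.2568, 0.0719]
eef_rot: [-2.649, 1.688, 0.003]
ft_force: [0.7, 0.4, -0.6]
grip_width: 0.0087
grip_force: 113.3
clock: 30.55
eef_pos: [0.4358, -0.2572, 0.0708]
eef_rot: [2.649, -1.688, 0.0]
ft_force: [-0.2, 0.6, -2.0]
grip_width: 0.0088
grip_force: 113.4
```

```bash
python3 -m creep '[[[0,0,0,0,0,0.001,1],[0,0,0,0,0,0.002,1],[0,0,0,0,0,0.002,1]]]'
```

```text
clock: 30.85
eef_pos: [0.4359, -0.2573, 0.069]
eef_rot: [-2.649, 1.688, -0.0]
ft_force: [-0.2, 0.6, 0.0]
grip_width: 0.0091
grip_force: 113.7
```

```bash
python3 -m creep '[[[0,0,0,0,0,0.001,1],[0,0,0,0,0,0.001,1]]]'
python3 -m creep '[[[0,0,0,0,0,0,0],[0,0,0,0,0,0,0],[0,0,0,0,0,0,0],[0,0,0,0,0,-0.03,0],[0,0,0,0,0,-0.08,0],[0,0,0,0,0,-0.13,0],[0,0,0,0,0,-0.17,0],[0,0,0,0,0,-0.17,0]]]'
python3 - <<'E'
from h import *
s=st();c=cal('wrist');im=snap('wrist');I=[]
for n,phi,zu,r in (('a',-34,.005,.054),('b',255,.011,.047),('d',185,.017,.033),('e',115,.023,.026)):
    f=fitpan(im,c,(.4705,-.333),phi,zu,r,r0=.06);print(n,f[0].round(4),f[1:]);I.append((f[0],f[1],zu,r))
overlay(im,c,I,'o8.png',(200,0,1000,560))
t=snap('top');cv2.imwrite('pics/t2.png',t[:,:,::-1])
for n in ('mallet','mallet_tray'):print(n,[(np.round(d['location'],1).tolist(),round(d['score'],2)) for d in manip.pinpoint(n,'top')])
plan(.52,0,.3,-90+60,None)
E
```

```text
clock: 31.05
eef_pos: [0.4359, -0.257, 0.0685]
eef_rot: [-2.649, 1.688, 0.0]
ft_force: [-2.3, 3.4, 4.7]
grip_width: 0.0093
grip_force: 114.4
clock: 31.85
eef_pos: [0.4395, -0.2598, 0.2455]
eef_rot: [2.649, -1.688, 0.022]
ft_force: [0.4, -0.2, 0.1]
grip_width: 0.0426
grip_force: 0.0
t 31.85 p [ 0.4395 -0.2598  0.2455] r [ 2.649 -1.688  0.022] F [ 0.4 -0.2  0.1] w 0.0426 g 0.0
a [ 0.4705 -0.3316] (-34.5, np.float32(37.191612), np.float32(53.435104))
b [ 0.4701 -0.333 ] (254.5, np.float32(27.583908), np.float32(60.0))
d [ 0.4711 -0.334 ] (184.0, np.float32(32.949154), np.float32(60.0))
e [ 0.4699 -0.332 ] (115.49999999999999, np.float32(35.69696), np.float32(54.279297))
mallet [([290.6, 153.0], 0.3)]
mallet_tray [([136.9, 229.4], 0.75)]
toolx -30 j6 120 rows>= 5.6 ROW [0.0007, 0.0026, -0.6111] [-0.1968, -0.1855, -0.0636]
```

View pics/o8.png

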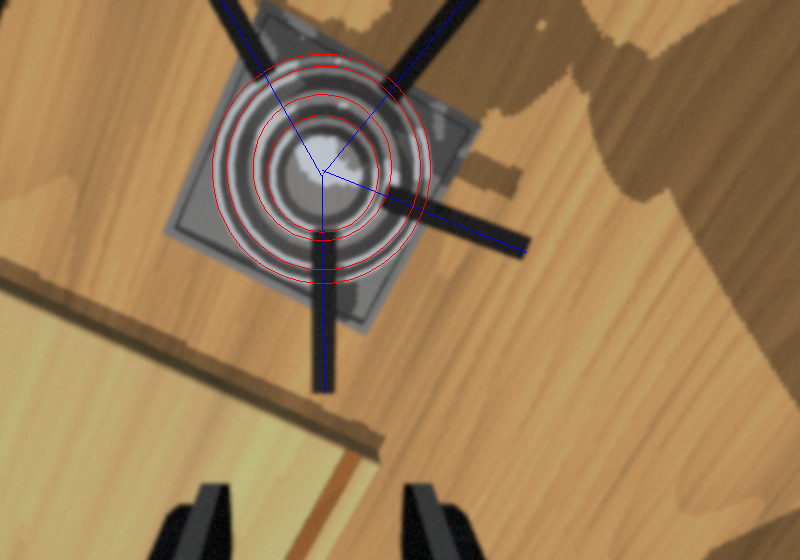

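Run:
```python
from h import *
st()
print('fig',ray('top',(145,147.4),0).round(3),'pin',ray('top',(247.7,107.9),.04).round(3),'mtray',ray('top',(137,229),0).round(3))
plan(.55,.05,.3,60,0)
```

```text
t 32.05 p [ 0.4349 -0.2567  0.2362] r [-2.649  1.688  0.004] F [-0.7 -0.2  0.5] w 0.0424 g 0.0
fig [0.7   0.299 0.   ] pin [ 0.803 -0.002  0.04 ] mtray [0.463 0.32  0.   ]
toolx 60 j6 35 rows>= 14.6 ROW [-0.0016, 0.0028, -2.1819] [-0.2295, -0.2338, -0.0636]
```

```bash
python3 -m creep '[[[0,0,-1.45,-0.23,-0.234,-0.064,0],[0,0,-1.45,-0.23,-0.234,-0.064,0],[0,0,-1.45,-0.23,-0.234,-0.064,0],[0,0,-1.45,-0.23,-0.234,-0.064,0],[0,0,-1.45,-0.23,-0.234,-0.064,0],[0,0,-1.45,-0.23,-0.234,-0.064,0],[0,0,-1.45,-0.23,-0.234,-0.064,0],[0,0,-1.45,-0.23,-0.234,-0.064,0],[0,0,-1.45,-0.23,-0.234,-0.064,0],[0,0,-1.45,-0.23,-0.234,-0.064,0]]]' >/dev/null
python3 -m creep '[[[0,0,-1.45,0,0,0,-0.4],[0,0,-1.45,0,0,0,-0.4],[0,0,-1.45,0,0,0,-0.4],[0,0,-1.45,0,0,0,-0.4],[0,0,-1.45,0,0,0,-0.4],[0,0,-1.45,0,0,0,-0.4],[0,0,-1.45,0,0,0,-0.4],[0,0,-1.45,0,0,0,-0.4],[0,0,-1.45,0,0,0,-0.4],[0,0,-1.45,0,0,0,-0.4]]]' >/dev/null
python3 - <<'E'
from h import *
st()
plan(.51,.335,.25,191,0)
E
```

```text
t 34.05 p [0.5495 0.05   0.2987] r [-1.987 -2.429  0.005] F [0.2 0.9 0.2] w 0.0599 g 0.0
toolx 191 j6 -68 rows>= 10.4 ROW [-0.0034, -0.0046, -1.5631] [0.2871, 0.0181, 0.0488]
```

```bash
python3 -m creep '[[[0,0,-1.563,0.287,0.018,0.049,-0.4],[0,0,-1.563,0.287,0.018,0.049,-0.4],[0,0,-1.563,0.287,0.018,0.049,-0.4],[0,0,-1.563,0.287,0.018,0.049,-0.4],[0,0,-1.563,0.287,0.018,0.049,-0.4],[0,0,-1.563,0.287,0.018,0.049,-0.4],[0,0,-1.563,0.287,0.018,0.049,-0.4],[0,0,-1.563,0.287,0.018,0.049,-0.4],[0,0,-1.563,0.287,0.018,0.049,-0.4],[0,0,-1.563,0.287,0.018,0.049,-0.4]]]' >/dev/null
python3 -m creep '[[[0,0,-0.06,0,0,0,-0.4],[0,0,-0.06,0,0,0,-0.4],[0,0,-0.06,0,0,0,-0.4]]]' >/dev/null
python3 - <<'E'
from h import *
st();c=cal('wrist');im=snap('wrist');cv2.imwrite('pics/w9.png',cv2.resize(im[:,:,::-1],(800,600)));np.savez('w9.npz',K=c[0],R=c[1],t=c[2])
for n in ('mallet','mallet_tray'):print(n,[(np.round(d['location'],1).tolist(),round(d['score'],2)) for d in manip.pinpoint(n,'wrist')])
E
```

```text
t 35.35 p [0.5121 0.3347 0.2507] r [ 2.850e-01 -3.125e+00  2.000e-03] F [ 0.5 -0.4 -0.6] w 0.0606 g 0.0
mallet [([271.7, 108.5], 0.71)]
mallet_tray []
```

View pics/w9.png

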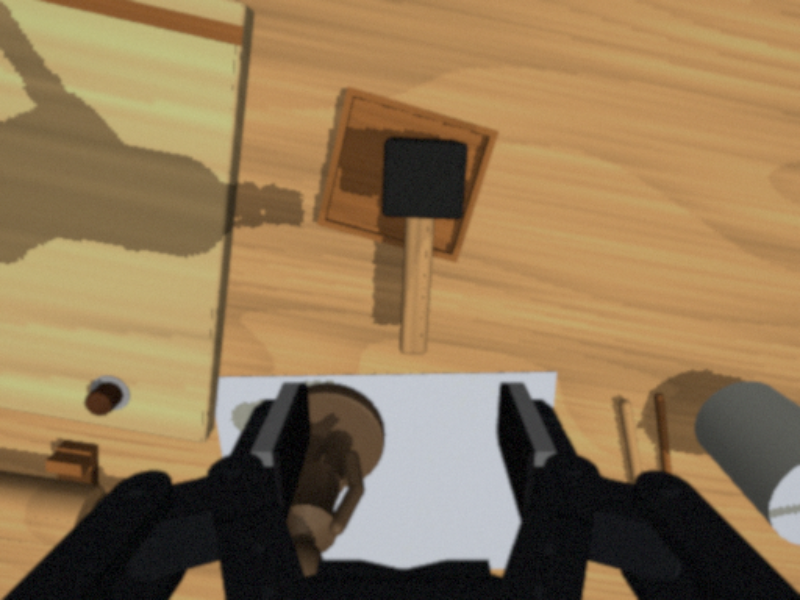

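Run:
```python
from h import *
d=np.load('w9.npz');c=(d['K'],d['R'],d['t']); q=lambda u,v,z:ray('',np.array([u,v])*.64-.18,z,c)[:2]
H=q(425,178,.081);E=q(414,352.5,.05);B=q(419,222,.052)
print(H.round(4),E.round(4),B.round(4),[q(*k,.081).round(4).tolist() for k in ((386,138),(467,140),(464,218),(383,216))])
v=E-H;print(np.hypot(*v),np.degrees(np.arctan2(v[1],v[0])));w=E-B;print(np.degrees(np.arctan2(w[1],w[0])))
print('tray',[q(*k,.014).round(4).tolist() for k in ((347,89),(497,131),(456,262),(318,221))],'peg1',q(98,401,.045),'board',q(207,438,.024))
u=v/np.hypot(*v);T=H+.042*u;phi=np.degrees(np.arctan2(v[1],v[0]))
plan(T[0],T[1],.034,phi,180)
```

```text
[0.4549 0.3378] [0.5834 0.3562] [0.4867 0.3412] [[0.4366, 0.311], [0.4291, 0.3577], [0.4741, 0.366], [0.4819, 0.3169]]
0.12982703602947154 8.15840951336216
8.832997376715877
tray [[0.4116, 0.2771], [0.4197, 0.3857], [0.5187, 0.3777], [0.5063, 0.2689]] peg1 [0.67110206 0.12177956] board [0.7060242  0.20044035]
toolx 188.2 j6 -63 rows>= 4.4 ROW [-0.0005, -0.0012, 0.0403] [0.014, 0.0117, 0.218]
```

```bash
python3 -m creep '[[[0,0,0.034,0.013,0.0115,0.05,-0.2],[0,0,0.034,0.013,0.0115,0.09,-0.2],[0,0,0.034,0.013,0.0115,0.13,-0.2],[0,0,0.034,0.013,0.0115,0.17,-0.2],[0,0,0.034,0.013,0.0115,0.2,-0.2],[0,0,0.034,0.013,0.0115,0.212,-0.2],[0,0,0.034,0.013,0.0115,0.218,-0.2],[0,0,0.034,0.013,0.0115,0.218,-0.2],[0,0,0.034,0.013,0.0115,0.218,1],[0,0,0.034,0.013,0.0115,0.218,1]]]' 118
python3 -m creep '[[[0,0,0,0,0,0,1],[0,0,0,0,0,0,1],[0,0,0,0,0,0,1],[0,0,0,0,0,0,1],[0,0,0,0,0,0,1]]]' 118
python3 -m creep '[[[0,0,0,0,0,-0.01,1],[0,0,0,0,0,-0.03,1],[0,0,0,0,0,-0.07,1],[0,0,0,0,0,-0.11,1],[0,0,0,0,0,-0.14,1],[0,0,0,0,0,-0.14,1],[0,0,0,0,0,-0.14,1]]]'
python3 - <<'E'
from h import *
st();c=cal('wrist');im=snap('wrist');cv2.imwrite('pics/w10.png',cv2.resize(im[:,:,::-1],(800,600)));np.savez('w10.npz',K=c[0],R=c[1],t=c[2])
g=im.max(2)
m=(g<45).astype(np.uint8);m[230:]=0
n,l,stt,ce=cv2.connectedComponentsWithStats(m)
for k in range(1,n):
    if stt[k,4]>300: print(stt[k],ce[k])
E
```

```text
clock: 36.5
eef_pos: [0.4995, 0.345, 0.037]
eef_rot: [-0.235, 3.129, 0.003]
ft_force: [1.2, -1.4, -0.1]
grip_width: 0.0231
grip_force: 0.0
clock: 37.0
eef_pos: [0.4995, 0.3448, 0.0372]
eef_rot: [-0.235, 3.13, 0.002]
ft_force: [-0.2, -1.8, 4.8]
grip_width: 0.0177
grip_force: 115.0
clock: 37.7
eef_pos: [0.498, 0.3442, 0.1754]
eef_rot: [-0.235, 3.132, 0.001]
ft_force: [-0.3, -0.3, -4.1]
grip_width: 0.0181
grip_force: 115.6
t 37.7 p [0.498  0.3442 0.1754] r [-2.350e-01  3.132e+00  1.000e-03] F [-0.3 -0.3 -4.1] w 0.0181 g 115.60261845588684
[ 175  120  160  110 4548] [250.95448549 142.72493404]
```

Run:
```python
from h import *
s=manip.read_state()
d=np.load('w10.npz');c=(d['K'],d['R'],d['t'])
im=cv2.resize(cv2.imread('pics/w10.png'),(512,384),interpolation=cv2.INTER_AREA);g=im.max(2)
for r in range(0,236,6): 
    k=np.where(g[r]<50)[0]; print(r,(k.min(),k.max(),len(k)) if len(k) else None,end=' ; ')
print();print('col258',g[0:235:5,258].tolist())
Rt=Rn.from_rotvec(s['eef_rot']).as_matrix();p=np.array(s['eef_pos'])
for tl in (0,3,6,10):
    a=np.radians(tl);o=[]
    for x,y,z in ((.066,-.025,-.038),(.066,.025,-.038),(.066,-.025,.038),(.02,-.025,-.038),(.02,.025,-.038)):
        X=np.array([x*np.cos(a)-z*np.sin(a),y,x*np.sin(a)+z*np.cos(a)-.0058])
        o.append(proj('',Rt@X+p,c).round(0).tolist())
    print(tl,o)
```

```text
0 None ; 6 None ; 12 None ; 18 None ; 24 None ; 30 None ; 36 None ; 42 None ; 48 None ; 54 None ; 60 None ; 66 None ; 72 None ; 78 None ; 84 None ; 90 None ; 96 None ; 102 None ; 108 None ; 114 None ; 120 None ; 126 (np.int64(206), np.int64(307), 102) ; 132 (np.int64(199), np.int64(313), 115) ; 138 (np.int64(191), np.int64(320), 130) ; 144 (np.int64(185), np.int64(327), 143) ; 150 (np.int64(179), np.int64(333), 155) ; 156 (np.int64(176), np.int64(335), 158) ; 162 (np.int64(175), np.int64(335), 123) ; 168 (np.int64(176), np.int64(335), 115) ; 174 (np.int64(176), np.int64(334), 109) ; 180 (np.int64(177), np.int64(334), 116) ; 186 (np.int64(177), np.int64(334), 108) ; 192 (np.int64(178), np.int64(333), 108) ; 198 (np.int64(179), np.int64(333), 107) ; 204 (np.int64(179), np.int64(332), 114) ; 210 (np.int64(180), np.int64(332), 114) ; 216 (np.int64(180), np.int64(331), 105) ; 222 (np.int64(181), np.int64(330), 89) ; 228 (np.int64(182), np.int64(330), 98) ; 234 (np.int64(182), np.int64(330), 102) ; 
col258 [239, 240, 242, 243, 241, 240, 238, 241, 239, 238, 237, 232, 244, 247, 247, 247, 226, 203, 217, 204, 212, 218, 215, 197, 86, 23, 22, 22, 22, 20, 33, 48, 48, 48, 49, 49, 49, 48, 48, 50, 50, 48, 49, 47, 50, 47, 50]
0 [[171.0, 147.0], [340.0, 147.0], [208.0, 117.0], [183.0, 280.0], [329.0, 279.0]]
3 [[173.0, 139.0], [338.0, 139.0], [209.0, 120.0], [183.0, 273.0], [328.0, 273.0]]
6 [[176.0, 131.0], [335.0, 131.0], [210.0, 124.0], [184.0, 266.0], [328.0, 266.0]]
10 [[179.0, 123.0], [332.0, 123.0], [212.0, 129.0], [184.0, 257.0], [328.0, 257.0]]
```

Run:
```python
from h import *
st()
plan(.5,.15,.26,98,0)
```

```text
t 37.75 p [0.497  0.3435 0.1735] r [ 2.350e-01 -3.131e+00  1.000e-03] F [-0.3 -0.3 -3.5] w 0.0177 g 115.56018233299255
toolx 98 j6 9 rows>= 10.5 ROW [-0.0022, -0.0009, 1.5809] [0.026, -0.1919, -0.0863]
```

```bash
python3 -m creep '[[[0,0,0,0,0,-0.05,1],[0,0,0.1,0.005,-0.03,-0.086,1],[0,0,1.58,0.026,-0.192,-0.086,1],[0,0,1.58,0.026,-0.192,-0.086,1],[0,0,1.58,0.026,-0.192,-0.086,1],[0,0,1.58,0.026,-0.192,-0.086,1],[0,0,1.58,0.026,-0.192,-0.086,1],[0,0,1.58,0.026,-0.192,-0.086,1],[0,0,1.58,0.026,-0.192,-0.086,1],[0,0,1.58,0.026,-0.192,-0.086,1]]]'
python3 - <<'E'
from h import *
st()
plan(.633,.12,.20,0,0)
E
```

```text
clock: 38.75
eef_pos: [0.4991, 0.1497, 0.2573]
eef_rot: [-1.715, -2.627, 0.007]
ft_force: [-1.1, -0.2, -3.7]
grip_width: 0.0176
grip_force: 116.7
t 38.75 p [0.4991 0.1497 0.2573] r [-1.715 -2.627  0.007] F [-1.1 -0.2 -3.7] w 0.0176 g 116.65452718734741
toolx 0 j6 101 rows>= 13.2 ROW [-0.005, 0.0055, 1.9847] [-0.0811, 0.111, 0.0565]
```

```bash
python3 -m creep '[[[0,0,1.4,-0.081,0.111,0.056,1],[0,0,1.4,-0.081,0.111,0.056,1],[0,0,1.4,-0.081,0.111,0.056,1],[0,0,1.4,-0.081,0.111,0.056,1],[0,0,1.4,-0.081,0.111,0.056,1],[0,0,1.4,-0.081,0.111,0.056,1],[0,0,1.4,-0.081,0.111,0.056,1],[0,0,1.4,-0.081,0.111,0.056,1],[0,0,1.4,-0.081,0.111,0.056,1],[0,0,1.4,-0.081,0.111,0.056,1]]]' >/dev/null
python3 -m creep '[[[0,0,0.585,0,0,0,1],[0,0,0.585,0,0,0,1],[0,0,0.585,0,0,0,1],[0,0,0.585,0,0,0,1],[0,0,0.585,0,0,0,1],[0,0,0.585,0,0,0,1]]]'
python3 - <<'E'
from h import *
s=st()
t=snap('top');c=cal('top')
# pegs dark tops in the top picture (first picture, arm out of view)
t0=cv2.resize(cv2.imread('pics/top.png')[:,:,::-1],(512,384),interpolation=cv2.INTER_AREA).astype(int)
for P in ((.676,.118),(.675,-.002),(.672,-.121)):
    u,v=proj('',[*P,.045],c).round().astype(int);w=t0[v-7:v+8,u-7:u+8].sum(2);m=w<230
    vv,uu=np.nonzero(m);wt=(330-w[m]);print(m.sum(),ray('',(u-7+np.average(uu,weights=wt),v-7+np.average(vv,weights=wt)),.045,c).round(4))
for d in manip.pinpoint('peg_1_top','top'):print(d['score'],ray('',d['location'],.045,c).round(4))
c=cal('wrist');im=snap('wrist')
for d in manip.pinpoint('peg_1_top','wrist'):print('w',d['score'],np.round(d['location']),ray('',d['location'],.045,c).round(4))
g=im.max(2)
for r in range(90,200,6): 
    k=np.where(g[r]<50)[0]; print(r,(k.min(),k.max(),len(k)) if len(k) else None,end=' ; ')
E
```

```text
clock: 40.35
eef_pos: [0.6338, 0.1216, 0.2021]
eef_rot: [3.141, 0.015, -0.007]
ft_force: [0.3, 0.2, -3.2]
grip_width: 0.0179
grip_force: 117.0
t 40.35 p [0.6338 0.1216 0.2021] r [ 3.141  0.015 -0.007] F [ 0.3  0.2 -3.2] w 0.0179 g 116.99995279312134
52 [0.6758 0.1171 0.045 ]
51 [ 0.6729 -0.001   0.045 ]
57 [ 0.6703 -0.1193  0.045 ]
0.3 [0.5373 0.0053 0.045 ]
0.22 [0.4704 0.305  0.045 ]
w 0.69 [83. 98.] [0.7006 0.2773 0.045 ]
w 0.63 [264. 126.] [0.6769 0.1168 0.045 ]
90 (np.int64(12), np.int64(126), 65) ; 96 (np.int64(71), np.int64(127), 25) ; 102 (np.int64(52), np.int64(128), 33) ; 108 (np.int64(25), np.int64(129), 54) ; 114 (np.int64(26), np.int64(128), 51) ; 120 (np.int64(26), np.int64(387), 69) ; 126 (np.int64(27), np.int64(511), 149) ; 132 (np.int64(23), np.int64(510), 142) ; 138 (np.int64(193), np.int64(510), 145) ; 144 (np.int64(186), np.int64(511), 146) ; 150 (np.int64(179), np.int64(334), 156) ; 156 (np.int64(176), np.int64(337), 162) ; 162 (np.int64(175), np.int64(336), 162) ; 168 (np.int64(176), np.int64(336), 160) ; 174 (np.int64(177), np.int64(336), 160) ; 180 (np.int64(177), np.int64(335), 159) ; 186 (np.int64(178), np.int64(335), 156) ; 192 (np.int64(178), np.int64(334), 157) ; 198 (np.int64(179), np.int64(334), 154) ;
```

```bash
python3 -m creep '[[[0,0,0,0,0.0035,0.04,1],[0,0,0,0,0.0035,0.08,1],[0,0,0,0,0.0035,0.1,1],[0,0,0,0,0.0035,0.11,1],[0,0,0,0,0.0035,0.115,1],[0,0,0,0,0.0035,0.115,1]]]' 120
python3 -m creep '[[[0,0,0,0,0,0.002,1],[0,0,0,0,0,0.004,1],[0,0,0,0,0,0.006,1],[0,0,0,0,0,0.008,1],[0,0,0,0,0,0.01,1],[0,0,0,0,0,0.012,1]]]'
```

```text
clock: 41.15
eef_pos: [0.6359, 0.1184, 0.0903]
eef_rot: [-3.141, -0.01, -0.001]
ft_force: [0.9, 0.3, -2.9]
grip_width: 0.0178
grip_force: 117.2
clock: 41.75
eef_pos: [0.6353, 0.1182, 0.0777]
eef_rot: [3.142, 0.01, -0.0]
ft_force: [-0.5, -0.0, -2.6]
grip_width: 0.0173
grip_force: 117.2
```

```bash
python3 -m creep '[[[0,0,0,0,0,0.002,1],[0,0,0,0,0,0.004,1],[0,0,0,0,0,0.006,1],[0,0,0,0,0,0.006,1]]]'
```

```text
clock: 42.15
eef_pos: [0.6352, 0.1182, 0.0724]
eef_rot: [3.142, 0.01, -0.0]
ft_force: [-3.5, -0.0, 3.6]
grip_width: 0.0178
grip_force: 118.1
```

```bash
python3 -m creep '[[[0,0,0,0,0,0.002,1],[0,0,0,0,0,0.004,1],[0,0,0,0,0,0.006,1],[0,0,0,0,0,0.008,1],[0,0,0,0,0,0.008,1]]]'
python3 -m creep '[[[0,0,0,0,0,0.002,1],[0,0,0,0,0,0.004,1],[0,0,0,0,0,0.004,1]]]'
python3 - <<'E'
from h import *
c=cal('wrist');im=snap('wrist');g=im.max(2)
for r in range(90,200,6): 
    k=np.where(g[r]<50)[0]; k=k[(k>150)&(k<350)];print(r,(k.min(),k.max(),len(k)) if len(k) else None,end=' ; ')
E
```

```text
clock: 42.65
eef_pos: [0.6353, 0.1183, 0.0641]
eef_rot: [-3.142, -0.01, -0.0]
ft_force: [-3.5, -0.0, 3.6]
grip_width: 0.0175
grip_force: 118.2
clock: 42.95
eef_pos: [0.6353, 0.1183, 0.06]
eef_rot: [-3.142, -0.01, -0.0]
ft_force: [-4.9, 0.2, 4.2]
grip_width: 0.0177
grip_force: 118.3
90 None ; 96 None ; 102 None ; 108 None ; 114 None ; 120 None ; 126 (np.int64(206), np.int64(308), 103) ; 132 (np.int64(200), np.int64(314), 115) ; 138 (np.int64(193), np.int64(321), 129) ; 144 (np.int64(186), np.int64(327), 142) ; 150 (np.int64(180), np.int64(334), 155) ; 156 (np.int64(176), np.int64(336), 161) ; 162 (np.int64(175), np.int64(336), 160) ; 168 (np.int64(176), np.int64(336), 160) ; 174 (np.int64(176), np.int64(336), 156) ; 180 (np.int64(177), np.int64(335), 159) ; 186 (np.int64(178), np.int64(335), 158) ; 192 (np.int64(178), np.int64(334), 157) ; 198 (np.int64(179), np.int64(334), 156) ;
```

Mallet hasn't slipped in the grip. Continue to the stop.

```bash
python3 -m creep '[[[0,0,0,0,0,0.001,1],[0,0,0,0,0,0.002,1],[0,0,0,0,0,0.002,1]]]'
python3 -m creep '[[[0,0,0,0,0,0.001,1],[0,0,0,0,0,0.002,1],[0,0,0,0,0,0.002,1]]]'
```

```text
clock: 43.3
eef_pos: [0.6353, 0.1183, 0.058]
eef_rot: [3.142, 0.01, -0.0]
ft_force: [-4.3, -1.0, 5.4]
grip_width: 0.0181
grip_force: 118.3
clock: 43.6
eef_pos: [0.6353, 0.1183, 0.0571]
eef_rot: [3.142, 0.01, -0.0]
ft_force: [-7.3, 0.1, 10.8]
grip_width: 0.0174
grip_force: 119.4
```

```bash
python3 -m creep '[[[0,0,0,0,0,0.001,1],[0,0,0,0,0,0.002,1],[0,0,0,0,0,0.002,1]]]'
python3 -m creep '[[[0,0,0,0,0,-0.04,1],[0,0,0,0,0,-0.06,1],[0,0,0,-0.001,0.119,-0.06,1],[0,0,0,-0.001,0.119,-0.06,1],[0,0,0,-0.001,0.119,-0.06,1],[0,0,0,-0.001,0.119,-0.06,1]]]'
python3 -c "
from h import *
st()
plan(.633,-.001,.085,0,0)"
```

```text
clock: 43.9
eef_pos: [0.6352, 0.1183, 0.0568]
eef_rot: [3.142, 0.01, -0.001]
ft_force: [-11.3, -0.9, 19.8]
grip_width: 0.0177
grip_force: 120.7
clock: 44.5
eef_pos: [0.6351, -0.0038, 0.1128]
eef_rot: [3.141, 0.004, 0.0]
ft_force: [0.1, 1.0, -3.4]
grip_width: 0.018
grip_force: 118.3
t 44.5 p [ 0.6351 -0.0038  0.1128] r [3.141 0.004 0.   ] F [ 0.1  1.  -3.4] w 0.018 g 118.28158736228943
toolx 0 j6 90 rows>= 0.6 ROW [0.0007, -0.0, 0.0025] [-0.0021, -0.0028, 0.0278]
```

```bash
python3 -m creep '[[[0,0,0,-0.001,-0.003,0.01,1],[0,0,0,-0.001,-0.003,0.02,1],[0,0,0,-0.001,-0.003,0.028,1],[0,0,0,-0.001,-0.003,0.03,1],[0,0,0,-0.001,-0.003,0.033,1],[0,0,0,-0.001,-0.003,0.036,1],[0,0,0,-0.001,-0.003,0.038,1],[0,0,0,-0.001,-0.003,0.04,1],[0,0,0,-0.001,-0.003,0.042,1],[0,0,0,-0.001,-0.003,0.044,1]]]'
python3 -m creep '[[[0,0,0,0,0,0.002,1],[0,0,0,0,0,0.004,1],[0,0,0,0,0,0.006,1],[0,0,0,0,0,0.008,1],[0,0,0,0,0,0.01,1],[0,0,0,0,0,0.01,1]]]'
```

```text
clock: 45.5
eef_pos: [0.6343, 0.0022, 0.071]
eef_rot: [-3.142, -0.01, -0.001]
ft_force: [-4.3, -0.5, 5.6]
grip_width: 0.0176
grip_force: 119.3
clock: 46.1
eef_pos: [0.6343, 0.0022, 0.0607]
eef_rot: [-3.142, -0.01, -0.001]
ft_force: [-3.5, 0.3, 4.5]
grip_width: 0.0178
grip_force: 119.4
```

```bash
python3 -m creep '[[[0,0,0,0,0,0.002,1],[0,0,0,0,0,0.004,1],[0,0,0,0,0,0.004,1]]]'
```

```text
clock: 46.4
eef_pos: [0.6343, 0.0022, 0.0571]
eef_rot: [-3.142, -0.01, -0.001]
ft_force: [-4.7, 0.2, 5.6]
grip_width: 0.0178
grip_force: 119.9
```

```bash
python3 -m creep '[[[0,0,0,0,0,0.001,1],[0,0,0,0,0,0.002,1],[0,0,0,0,0,0.002,1]]]'
python3 -m creep '[[[0,0,0,0,0,0.001,1],[0,0,0,0,0,0.002,1],[0,0,0,0,0,0.002,1]]]'
```

```text
clock: 46.7
eef_pos: [0.6342, 0.0022, 0.0569]
eef_rot: [3.142, 0.01, 0.0]
ft_force: [-10.5, 0.8, 15.9]
grip_width: 0.0175
grip_force: 121.4
clock: 47.0
eef_pos: [0.6342, 0.0022, 0.0567]
eef_rot: [3.142, 0.01, 0.0]
ft_force: [-15.3, 0.6, 27.0]
grip_width: 0.0179
grip_force: 122.7
```

```bash
python3 -m creep '[[[0,0,0,0,0,-0.04,1],[0,0,0,0,0,-0.06,1],[0,0,0,-0.003,0.122,-0.06,1],[0,0,0,-0.003,0.122,-0.06,1],[0,0,0,-0.003,0.122,-0.06,1],[0,0,0,-0.003,0.122,-0.06,1],[0,0,0,-0.003,0.122,-0.06,1]]]'
python3 -m creep '[[[0,0,0,0,0,0.01,1],[0,0,0,0,0,0.02,1],[0,0,0,0,0,0.028,1],[0,0,0,0,0,0.03,1],[0,0,0,0,0,0.033,1],[0,0,0,0,0,0.036,1],[0,0,0,0,0,0.038,1],[0,0,0,0,0,0.04,1],[0,0,0,0,0,0.042,1],[0,0,0,0,0,0.044,1]]]'
python3 -m creep '[[[0,0,0,0,0,0.002,1],[0,0,0,0,0,0.004,1],[0,0,0,0,0,0.006,1],[0,0,0,0,0,0.008,1],[0,0,0,0,0,0.01,1],[0,0,0,0,0,0.01,1]]]'
```

```text
clock: 47.7
eef_pos: [0.6316, -0.1203, 0.1112]
eef_rot: [-3.141, -0.007, 0.001]
ft_force: [-0.3, 0.6, -3.8]
grip_width: 0.0178
grip_force: 118.6
clock: 48.7
eef_pos: [0.6319, -0.1195, 0.0689]
eef_rot: [-3.141, -0.01, -0.0]
ft_force: [-4.7, 2.0, 4.6]
grip_width: 0.0175
grip_force: 119.7
clock: 49.3
eef_pos: [0.6319, -0.1195, 0.0588]
eef_rot: [-3.141, -0.01, -0.001]
ft_force: [-4.6, 2.1, 4.3]
grip_width: 0.0176
grip_force: 119.6
```

```bash
python3 -m creep '[[[0,0,0,0,0,0.002,1],[0,0,0,0,0,0.004,1],[0,0,0,0,0,0.004,1]]]'
```

```text
clock: 49.6
eef_pos: [0.632, -0.1197, 0.057]
eef_rot: [-3.141, -0.01, -0.0]
ft_force: [-10.7, 2.6, 16.1]
grip_width: 0.0178
grip_force: 121.5
```

```bash
python3 -m creep '[[[0,0,0,0,0,0.001,1],[0,0,0,0,0,0.002,1],[0,0,0,0,0,0.002,1]]]'
python3 -m creep '[[[0,0,0,0,0,-0.05,1],[0,0,0,0,0,-0.1,1],[0,0,0,0,0,-0.15,1],[0,0,0,0,0,-0.2,1],[0,0,0,0,0,-0.2,1],[0,0,0,0,0,-0.2,1]]]'
python3 - <<'E'
from h import *
st()
plan(.5,.15,.26,98,0)
E
```

```text
clock: 49.9
eef_pos: [0.6319, -0.1197, 0.0567]
eef_rot: [-3.141, -0.01, 0.0]
ft_force: [-15.0, 4.0, 24.7]
grip_width: 0.018
grip_force: 123.0
clock: 50.5
eef_pos: [0.6333, -0.1203, 0.2541]
eef_rot: [3.14, 0.01, 0.008]
ft_force: [-0.9, 0.7, -4.5]
grip_width: 0.0175
grip_force: 118.7
t 50.5 p [ 0.6333 -0.1203  0.2541] r [3.14  0.01  0.008] F [-0.9  0.7 -4.5] w 0.0175 g 118.7202000617981
toolx 98 j6 9 rows>= 11.4 ROW [0.0056, -0.0027, -1.7044] [-0.1316, -0.2711, -0.007]
```

```bash
python3 -m creep '[[[0,0,-1.4,-0.132,-0.271,-0.007,1],[0,0,-1.4,-0.132,-0.271,-0.007,1],[0,0,-1.4,-0.132,-0.271,-0.007,1],[0,0,-1.4,-0.132,-0.271,-0.007,1],[0,0,-1.4,-0.132,-0.271,-0.007,1],[0,0,-1.4,-0.132,-0.271,-0.007,1],[0,0,-1.4,-0.132,-0.271,-0.007,1],[0,0,-1.4,-0.132,-0.271,-0.007,1],[0,0,-1.4,-0.132,-0.271,-0.007,1],[0,0,-1.4,-0.132,-0.271,-0.007,1]]]'>/dev/null
python3 -m creep '[[[0,0,-0.3,0,0,0,1],[0,0,-0.3,0,0,0,1],[0,0,-0.3,0,0,0,1],[0,0,-0.3,0,0,0,1]]]' >/dev/null
python3 - <<'E'
from h import *
st()
plan(.5005,.338,.21,188.6,0)
E
```

```text
t 51.9 p [0.4972 0.15   0.2565] r [-2.069 -2.362  0.005] F [ 0.8 -0.1 -3.3] w 0.0175 g 118.9595890045166
toolx 188.6 j6 -65 rows>= 10.6 ROW [-0.0032, -0.0023, -1.589] [0.1859, 0.0282, 0.0463]
```

```bash
python3 -m creep '[[[0,0,-1.45,0.186,0.028,0.02,1],[0,0,-1.45,0.186,0.028,0.02,1],[0,0,-1.45,0.186,0.028,0.02,1],[0,0,-1.45,0.186,0.028,0.02,1],[0,0,-1.45,0.186,0.028,0.02,1],[0,0,-1.45,0.186,0.028,0.02,1],[0,0,-1.45,0.186,0.028,0.02,1],[0,0,-1.45,0.186,0.028,0.02,1],[0,0,-1.45,0.186,0.028,0.02,1],[0,0,-1.45,0.186,0.028,0.02,1]]]'>/dev/null
python3 -m creep '[[[0,0,-0.139,0,0,0.02,1],[0,0,-0.139,0,0,0.02,1],[0,0,-0.139,0,0,0.02,1],[0,0,-0.139,0,0,0.02,1]]]' >/dev/null
python3 - <<'E'
from h import *
s=st()
plan(.5005,.338,.04,188.6,0)
im=snap('wrist');g=im.max(2)
for r in range(114,200,6): 
    k=np.where(g[r]<50)[0]; k=k[(k>150)&(k<350)];print(r,(k.min(),k.max(),len(k)) if len(k) else None,end=' ; ')
E
```

```text
t 53.3 p [0.501  0.3386 0.2191] r [-0.236  3.132  0.   ] F [ 0.3 -0.1 -2.4] w 0.0174 g 119.07928705215454
toolx 188.6 j6 -65 rows>= 3.6 ROW [0.0001, 0.0002, 0.0004] [0.0006, -0.0005, 0.1791]
114 None ; 120 (np.int64(298), np.int64(300), 3) ; 126 (np.int64(206), np.int64(307), 102) ; 132 (np.int64(199), np.int64(314), 116) ; 138 (np.int64(193), np.int64(320), 128) ; 144 (np.int64(186), np.int64(327), 142) ; 150 (np.int64(179), np.int64(333), 155) ; 156 (np.int64(175), np.int64(336), 151) ; 162 (np.int64(175), np.int64(335), 119) ; 168 (np.int64(175), np.int64(335), 121) ; 174 (np.int64(176), np.int64(335), 122) ; 180 (np.int64(177), np.int64(334), 123) ; 186 (np.int64(177), np.int64(334), 115) ; 192 (np.int64(178), np.int64(333), 123) ; 198 (np.int64(178), np.int64(333), 121) ;
```

```bash
python3 -m creep '[[[0,0,0,0,0,0.05,1],[0,0,0,0,0,0.1,1],[0,0,0,0,0,0.14,1],[0,0,0,0,0,0.16,1],[0,0,0,0,0,0.172,1],[0,0,0,0,0,0.178,1],[0,0,0,0,0,0.178,1]]]'
python3 -m creep '[[[0,0,0,0,0,0.002,1],[0,0,0,0,0,0.003,1],[0,0,0,0,0,0.003,1]]]'
```

```text
clock: 54.05
eef_pos: [0.5014, 0.3389, 0.0414]
eef_rot: [-0.24, 3.131, 0.001]
ft_force: [-0.0, -0.5, -2.9]
grip_width: 0.0178
grip_force: 119.0
clock: 54.35
eef_pos: [0.5014, 0.3389, 0.0389]
eef_rot: [-0.241, 3.131, 0.001]
ft_force: [-0.0, 0.5, -2.6]
grip_width: 0.0175
grip_force: 119.0
```

```bash
python3 -m creep '[[[0,0,0,0,0,0.001,1],[0,0,0,0,0,0.0022,1],[0,0,0,0,0,0.0022,1]]]'
python3 -m creep '[[[0,0,0,0,0,0,-0.1],[0,0,0,0,0,0,-0.1],[0,0,0,0,0,0,-0.1],[0,0,0,0,0,0,-0.1],[0,0,0,0,0,-0.04,-0.1],[0,0,0,0,0,-0.09,-0.1],[0,0,0,0,0,-0.14,-0.1],[0,0,0,0,0,-0.19,-0.1],[0,0,0,0,0,-0.22,-0.1]]]'
python3 - <<'E'
from h import *
s=st();c=cal('wrist');w=snap('wrist');b=snap('side');t=snap('top')
o=np.vstack([np.hstack([w,b]),np.hstack([t,np.zeros_like(t)])])
o[384:,512:]=cv2.resize(t[170:270,180:313+0][:, :133],(512,384))
cv2.imwrite('pics/fin.png',cv2.resize(o[:,:,::-1],(800,600),interpolation=cv2.INTER_AREA))
ct=cal('top')
for n,phi,zu,r in (('a',-34,.005,.054),('b',255,.011,.047),('d',185,.017,.033),('e',115,.023,.026)):
    f=fitpan(t,ct,(.4705,-.333),phi,zu,r,r0=.06);print(n,f[0].round(4),f[1:])
E
```

```text
clock: 54.65
eef_pos: [0.5015, 0.3388, 0.0372]
eef_rot: [-0.241, 3.131, 0.001]
ft_force: [-1.8, -0.9, 5.5]
grip_width: 0.0177
grip_force: 120.6
clock: 55.55
eef_pos: [0.5022, 0.3394, 0.2609]
eef_rot: [-0.241, 3.127, 0.005]
ft_force: [1.6, -0.3, -0.3]
grip_width: 0.0471
grip_force: 0.0
t 55.55 p [0.5022 0.3394 0.2609] r [-0.241  3.127  0.005] F [ 1.6 -0.3 -0.3] w 0.0471 g 0.0
a [ 0.4731 -0.3306] (-34.5, np.float32(15.1089735), np.float32(46.50537))
b [ 0.4725 -0.3344] (255.00000000000003, np.float32(17.969412), np.float32(58.930264))
d [ 0.4739 -0.333 ] (184.5, np.float32(12.922418), np.float32(49.723587))
e [ 0.4719 -0.331 ] (114.5, np.float32(12.073438), np.float32(46.680088))
```

View pics/fin.png

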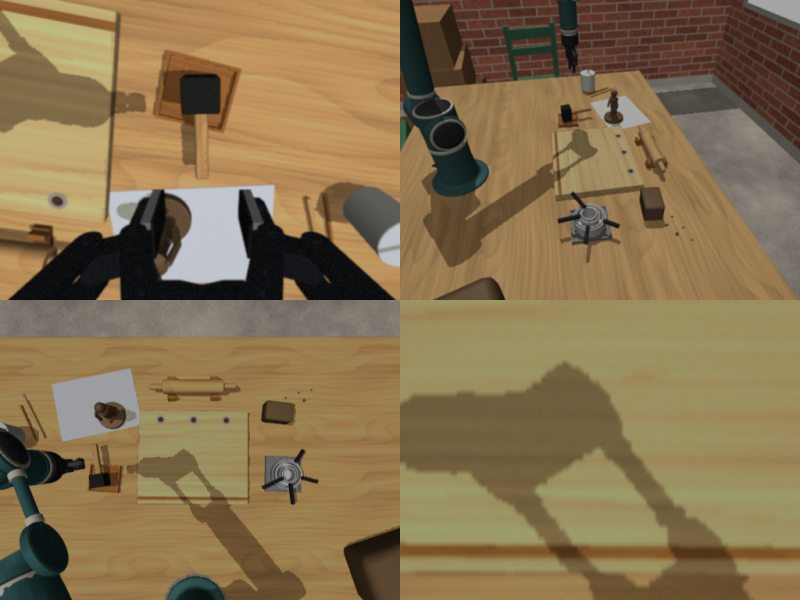

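The final picture shows four nested pans with their handles apart near (287,475), three flush pegs near (161–226,420), and the mallet head in its tray near (200,93). The figure, pin and block have not moved, so I'm handing in.

```bash
python3 -c "
from bench import manip
print(manip.finish_job())"
```

```text
the job is handed in; nothing more can be done
None
```

The job is handed in at about 56 s: pans b, d and e are nested in pan a with their handles about 70° apart (pan c was absent), all three pegs were driven flush with the mallet, and the mallet's head is back in its tray.

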